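# Push the jammed salt shaker out of its storage sleeve

### The job

A salt shaker is jammed inside the steel sleeve of the holder: drive it out of the far end, so that it drops and lies wholly in the wooden catch tray, by pushing it from the near end with the one wooden pusher that is thin enough to enter the sleeve and long enough to reach right through. A spice jar stands in the way in front of the near end, so first move it aside and leave it standing upright on the worktop. Afterwards lay the pusher down on the worktop clear of the holder, and leave the other two pushers and everything else where they are.

Things in the scene. Friction and masses are not known exactly. Their poses are not given: they have to be found in the camera images.
- rack: shaker holder, fixed: a level steel tube (sleeve) on two wooden saddles, a wooden catch tray beyond its far end. Origin on the worktop under the sleeve's middle; x runs along the sleeve from near to far mouth, y left, z up. Board and saddles: x -67 to +40 mm, 46 mm to either side. Worktop: front edge at world x = 0.39 m; the stove covers world x over 0.50 m where y is over -0.11 m
- mouth_near (a point): centre of the sleeve's near mouth (facing the robot), on its axis, 72 mm above the worktop; axes as the holder's. Sleeve 105 mm long, 58 mm outside, 50 mm bore; spring housing on top up to 109 mm high. A sprung pad 68 mm inside pinches the shaker, which resists pushing with about 5 to 18 N; it surely drops once the pusher's tip stands 15 mm out of the far mouth
- mouth_far (a point): centre of the sleeve's far mouth, on the axis, above the near end of the catch tray
- tray_floor (a point): middle of the catch tray's inner floor, 20 mm above the worktop; inside 138 mm long (holder's x) by 98 mm wide; outside 150 by 110 mm; walls 14 mm above this floor
- shaker_centre (a point): middle of the jammed salt shaker: round, 44 mm in diameter and 90 mm long, its last 16 mm a grey domed cap of 34 mm diameter, 0.1 kg; it lies in the sleeve cap forward (its z axis points to its cap, at first along the holder's x), its flat rear end 5 to 13 mm inside the near mouth
- pusher_a_handle (a point): long thin wooden pusher: the middle of its square handle, 17 mm above the worktop. Handle 40 mm long, 34 mm square; from it a round rod of 34 mm diameter and 130 mm length runs along +x, total length 170 mm. It lies level on the worktop; 0.12 kg
- pusher_a_tip (a point): middle of the flat end face of the long thin pusher's rod, 150 mm from the handle's middle along the pusher's x
- pusher_b_handle (a point): thick wooden pusher: the middle of its square handle, 28 mm above the worktop. Handle 40 mm long, 56 mm square, then a round rod of 56 mm diameter and 130 mm length along +x: too thick for the sleeve; 0.25 kg
- pusher_c_handle (a point): short wooden pusher: the middle of its square handle, 17 mm above the worktop. Handle 35 mm long, 34 mm square, then a round rod of 34 mm diameter and only 45 mm length along +x, total length 80 mm: too short; 0.07 kg
- spice_jar_centre (a point): upright round spice jar with a red cap, standing in front of the sleeve's near mouth: 46 mm diameter, 109 mm high, 0.11 kg; this point is at half height, on its axis
- garlic: garlic bulb standing to the left of the sleeve's near end, 59 mm across, 60 mm high; origin at the centre of its underside; bystander
- onion: onion standing to the left of the sleeve's far end, 68 mm across, 72 mm high; origin at the centre of its underside; bystander
- pickle_jar: broad round jar with a flat ochre lid standing to the right of the sleeve's far end, 91 mm diameter, 125 mm high; origin at the centre of its underside; bystander
There are look-alikes about, which are no part of the job. There is more than one size of the part that bears spice_jar_centre; the job needs the middle-sized.

How it is judged:
By the outcome, as a careful person would: the job done as asked, in the order asked, and still so for the second after the job is handed in, with the robot touching nothing.
It also fails if it takes over 64 s, if anything falls off the work surface, if the arm or the gripper's body presses on something with over 40 N, if the wrist force passes 120 N, or if a joint passes its speed limit or range.

### The arm

A 6-joint arm with a two-finger parallel gripper is mounted at the origin on a cart in front of the work surface, level with it; the furniture and walls round the work are solid. World frame = base frame: x ahead of the robot, y to its left, z up, the work surface at z = 0. Lengths are in m, angles in rad, forces in N, time in s.
With the tool pointing down it reaches from about 0.35 to 0.975 m from the base axis. Payload 4.9 kg.
Tool frame: the origin (TCP) lies on the front face of the gripper's body, between the roots of the fingers; the fingertips stand 73 mm ahead of it and the grasp point (between the pads) lies 54 mm ahead of it (tip_extent is the distance from the TCP to the fingertips, in m); y points along the fingers, x is the direction in which the jaws open and shut, and the axes are right-handed (so a half turn about y gives the same grasp; the last joint's range is limited). The gripper opens to 85 mm and grips with 20 to 120 N. Pads are 22 mm wide; open, the fingers measure 114 mm over their backs; the gripper's body (76 mm by 85 mm) begins 54 mm behind the grasp point. The pads swing forward as they close: fully open they stand 13 mm farther back than shut.
Start: joints at [-1.405, 0.053, 1.613, -0, 1.476, -0.119], TCP at [0.176, -0.6, 0.304] pointing down, gripper open.
Joint ranges: [-3.01, 3.01], [-1.01, 2.22], [0.06, 2.58], [-1.02, 4.17], [0.09, 2.62], [-3.14, 3.14]. Speed limits (rad/s): [2.57, 2.57, 3.14, 3.14, 3.14, 3.14].

### API

Orientations are given as a unit quaternion [w, x, y, z].
In Python, from plant import state, grab_frame, camera_info, job_done, tip_extent gives the robot as it stands.
- The arm moves only by the tool carry_out, never from a script. Its argument "rows" is a list that holds one entry, the list of rows, each a list of 7 numbers: the turn, a rotation vector about the world's x, y, z as a fraction of full scale, then the shift along the world's x, y, z as a fraction of full scale, then the finger opening in mm, from 0 to 85.4. A call has 1 to 5 rows; each row shifts and turns the commanded pose from where the row before left it; what a row does not reach is not made up. Full scale, the value 1, is 40 mm for a shift and 4 degrees for a turn. A row lasts 1/10 s, in which the tool goes at most 50 mm and 8.59 degrees, less where a joint would pass 70% of its speed; a pose out of reach is approached as far as the arm can. A call with a number of a shift or a turn outside -1 to 1 is refused whole. A call with a gripper value outside its range is refused whole. The fingers move at their own pace and stop on an object; the grip force is fixed at half the most. Time passes only in rows, so rows that do not move let the fingers close. It gives the time, the measured TCP pose, the force and the opening at its end, in the units of the state.
- state(): the state, without advancing time (a new reading comes with each control period).
- grab_frame(name): name is "scene" or "top" or "wrist"; returns the picture (480x640x3 uint8, blue, green, red); there is no depth.
- camera_info(name): a dict with "intrinsics" (3x3 intrinsics, pixels), "k1" (the pictures are not rectified: a ray, as slopes to the right and down, at radius r is drawn at 1 + k1 r^2 times it, then the intrinsics apply), "xyz" and "rotation" of the camera in the world; the wrist camera has in their place "tool_from_camera" (4x4, takes a point from camera to tool coordinates, whose origin is the TCP and whose axes are the tool frame's). Camera axes: x right, y down, z forward; pixel columns grow to the right and rows downward; lengths in m; the calibration is good to about 2 mm. A picture is of the moment at which its call begins: read the wrist's pose just before it. camera_info takes no time and is no camera call.
- job_done(): hands the job in, once; it reports no verdict.
The state is a dict: "time": time; "joint_pos": joint angles; "joint_vel": joint speeds; "joint_efforts": joint torques, N m; "tool_pos": TCP position; "tool_rot": TCP orientation; "contact_force": force on the tool from outside, world axes, zero at the start; "ft_torque": the same for the moment, N m; "gripper_width": opening from 0.0 (shut) to 1.0 (fully open).
Only numpy, scipy, OpenCV 4.12 (cv2) and the standard library are available. Lean on these libraries where they do the work, as an engineer would, in place of code of your own. Each camera call takes 0.05 s, during which the arm holds its last target.

## Working session

There is one attempt and no reset: what is moved stays moved. The work goes in short steps, Python scripts to look and compute and a tool call to move; the robot and the scene stay as the last step left them, time stands still between calls to the robot, and variables do not carry over. Pictures are saved under pics/ and viewed, and the job is handed in when it is done.

Besides the shell and the picture viewer there is one more tool, called after "Call:" as name(argument=value, ...), one argument or row to a line, values as JSON. carry_out: Moves the arm, as the interface text tells. Shift numbers are shares of 40 mm and turn numbers shares of 4 degrees, none past 1 either way. Its arguments: {"type":"object","properties":{"rows":{"type":"array"}},"required":["rows"]}

```bash
mkdir -p pics; ls; python3 - <<'E'
from plant import *
import cv2
s=state();print(s)
for n in("scene","top","wrist"):
    i=camera_info(n);print(n,i)
    cv2.imwrite(f"pics/{n}0.png",grab_frame(n))
E
```

```text
pics
{'time': 0.0, 'joint_pos': array([-1.40501718e+00,  5.33557584e-02,  1.61427494e+00, -7.47193373e-07,
        1.47599779e+00, -1.18979017e-01]), 'joint_vel': array([-3.84254070e-04, -6.54146242e-04, -6.04903247e-04,  2.80122056e-05,
       -1.90945615e-05, -4.01065608e-04]), 'joint_efforts': array([-9.43952473e-04, -3.93683982e+01, -3.70180714e+01, -1.64454414e-04,
        6.89217442e-03, -1.57369209e-05]), 'tool_pos': array([ 0.17551349, -0.5993629 ,  0.30267493]), 'tool_rot': array([ 0.56638631, -0.56539287,  0.42451202, -0.42347019]), 'contact_force': array([-0.30666085,  0.23440481,  0.10758853]), 'ft_torque': array([ 0.00039983, -0.05469734,  0.00874307]), 'gripper_width': 1.0017161266125634}
scene {'intrinsics': array([[495.53189245,   0.        , 319.5744629 ],
       [  0.        , 495.53189245, 243.47405117],
       [  0.        ,   0.        ,   1.        ]]), 'k1': -0.002553418928002444, 'xyz': array([-0.4418792 , -0.47347246,  0.97425177]), 'rotation': array([-0.34406427,  0.7516154 , -0.50578504,  0.24672976])}
top {'intrinsics': array([[445.17491914,   0.        , 321.83620274],
       [  0.        , 445.17491914, 235.22526044],
       [  0.        ,   0.        ,   1.        ]]), 'k1': -0.11360681974791148, 'xyz': array([ 0.37176617, -0.11339903,  1.17279449]), 'rotation': array([-0.07262005,  0.73107565, -0.67474779,  0.07049922])}
wrist {'intrinsics': array([[374.14755043,   0.        , 321.6359823 ],
       [  0.        , 374.14755043, 237.11865133],
       [  0.        ,   0.        ,   1.        ]]), 'k1': 0.01861077270408867, 'tool_from_camera': array([[ 9.99999989e-01,  9.59911114e-05,  1.10814368e-04,
        -7.98829783e-04],
       [-7.69888278e-05, -2.99419041e-01,  9.54121707e-01,
        -7.02218539e-02],
       [ 1.24767135e-04, -9.54121705e-01, -2.99419031e-01,
         7.66076399e-02],
       [ 0.00000000e+00,  0.00000000e+00,  0.00000000e+00,
         1.00000000e+00]])}
```

View pics/scene0.png

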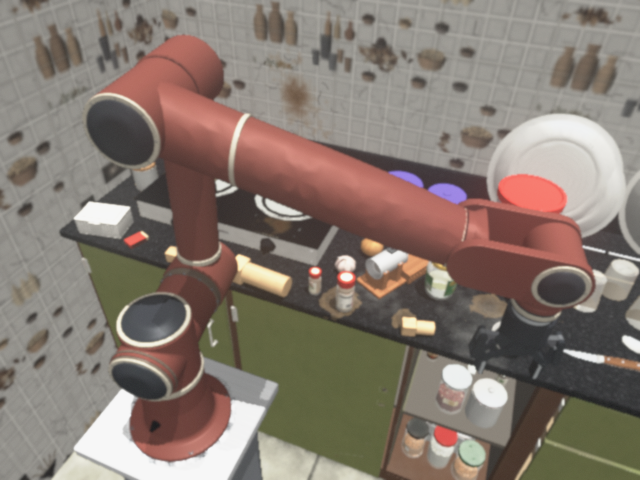

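View pics/top0.png

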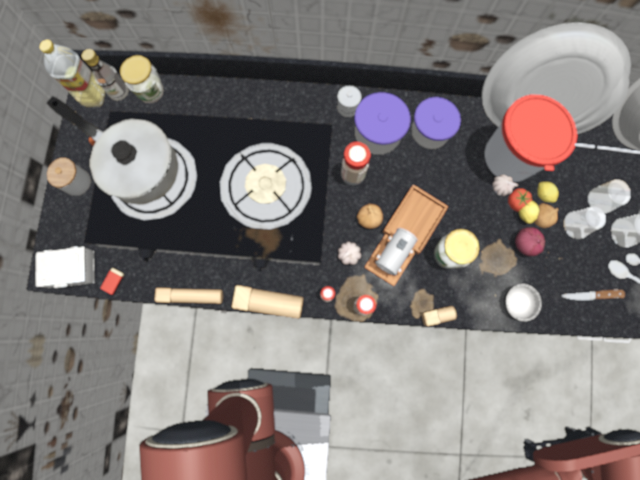

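View pics/wrist0.png

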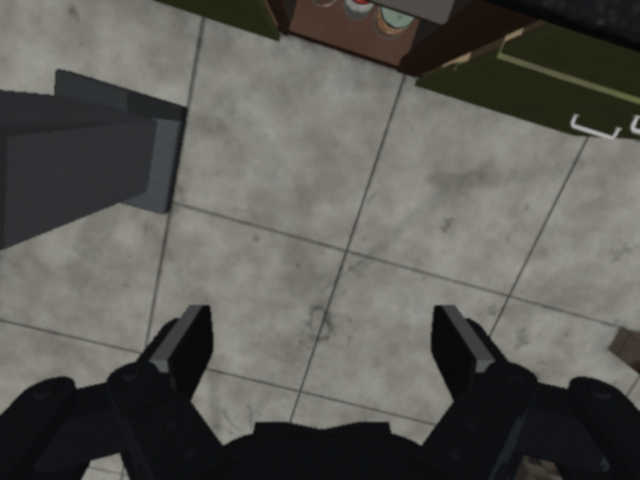

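```bash
cat > h.py <<'E'
import numpy as np, cv2
from plant import *
from scipy.spatial.transform import Rotation as R
def Rq(q): return R.from_quat([q[1],q[2],q[3],q[0]])
def cam(n,s=None):
    i=camera_info(n);K=np.array(i['intrinsics']);k=i['k1']
    if n=='wrist':
        T=np.array(i['tool_from_camera']); s=s or state()
        Q=Rq(s['tool_rot']).as_matrix()
        return K,k,Q@T[:3,3]+s['tool_pos'],Q@T[:3,:3]
    return K,k,np.array(i['xyz']),Rq(i['rotation']).as_matrix()
def ray(c,p):
    K,k,o,M=c; d=np.array([k,0,0,0,0.])
    u=cv2.undistortPoints(np.array([[p]],float),K,d)[0,0]
    v=M@np.array([u[0],u[1],1]);return o,v/np.linalg.norm(v)
def hit(c,p,z):
    o,v=ray(c,p);return o+v*(z-o[2])/v[2]
def proj(c,P):
    K,k,o,M=c;r=R.from_matrix(M.T).as_rotvec()
    return cv2.projectPoints(np.array([P],float).reshape(-1,3),r,-M.T@o,K,np.array([k,0,0,0,0.]))[0][:,0]
def two(c1,p1,c2,p2):
    o1,a=ray(c1,p1);o2,b=ray(c2,p2)
    t=np.linalg.lstsq(np.c_[a,-b],o2-o1,rcond=None)[0]
    return (o1+a*t[0]+o2+b*t[1])/2, np.linalg.norm(o1+a*t[0]-o2-b*t[1])
def crop(im,x0,y0,x1,y1,f,name,grid=20):
    c=cv2.resize(im[y0:y1,x0:x1],None,fx=f,fy=f,interpolation=cv2.INTER_CUBIC)
    for x in range((x0+grid-1)//grid*grid,x1,grid):
        cv2.line(c,((x-x0)*f,0),((x-x0)*f,6),(0,255,255),1);cv2.putText(c,str(x),((x-x0)*f+2,14),0,.4,(0,255,255),1)
    for y in range((y0+grid-1)//grid*grid,y1,grid):
        cv2.line(c,(0,(y-y0)*f),(6,(y-y0)*f),(0,255,255),1);cv2.putText(c,str(y),(8,(y-y0)*f+4),0,.4,(0,255,255),1)
    cv2.imwrite('pics/'+name,c)
E
python3 - <<'E'
from h import *
im=cv2.imread('pics/top0.png')
crop(im,315,180,475,330,5,'t_rack.png');crop(im,140,260,320,330,4,'t_push.png')
crop(cv2.imread('pics/scene0.png'),290,220,450,340,5,'s_rack.png')
E
```

```text
(no output)
```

View pics/t_rack.png

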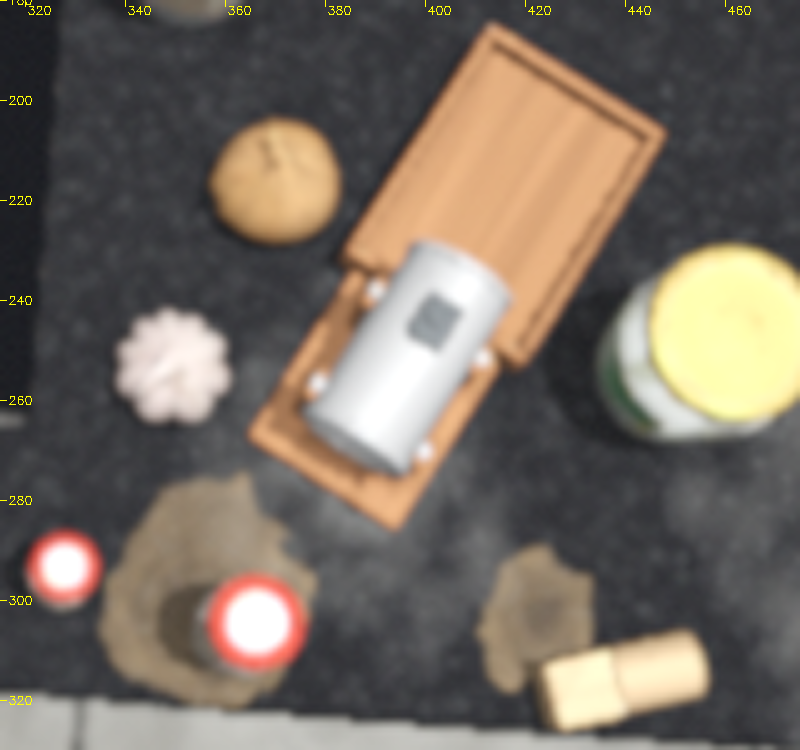

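View pics/t_push.png

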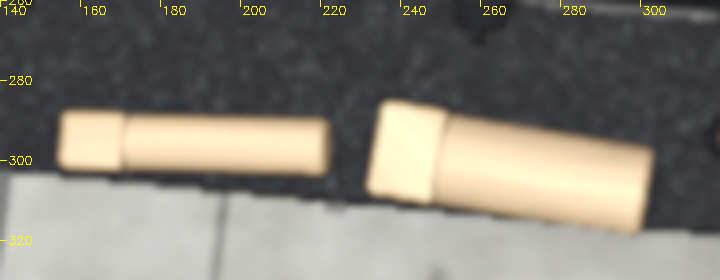

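View pics/s_rack.png

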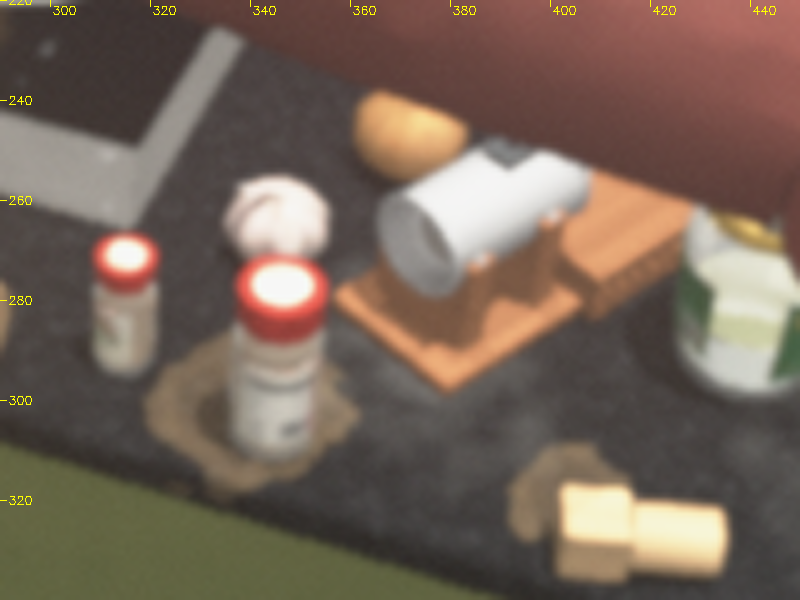

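```bash
python3 - <<'E'
from h import *
np.set_printoptions(precision=4,suppress=True)
T=cam('top');S=cam('scene')
tr=[hit(T,p,.034) for p in[(413,185),(447.5,206.5),(418,253),(384,232)]]
for p in tr:print('tray',p)
c=sum(tr)/4
ax=(tr[0]+tr[1]-tr[2]-tr[3])[:2];print('tray yaw',np.degrees(np.arctan2(ax[1],ax[0])),'len',[np.linalg.norm(tr[i]-tr[i-1]) for i in range(4)],'c',c)
im=cv2.imread('pics/top0.png');hsv=cv2.cvtColor(im,cv2.COLOR_BGR2HSV)
# sleeve side edges at axis height approx: bottom right/left; 
L=[hit(T,p,.072) for p in[(376,261),(398,229)]];Rr=[hit(T,p,.072) for p in[(395,274),(417,239)]]
for a in(L,Rr):
  d=a[1]-a[0];print('edge',a,np.degrees(np.arctan2(d[1],d[0])),np.linalg.norm(d))
print('board corners',[hit(T,p,.01) for p in[(364.5,267),(394,285.5)]])
# jars
for n,p,z in(('small',(328,294),.08),('mid',(366,304.5),.109),('large',(356,155),.14)):
  print(n,hit(T,p,z))
sj=two(T,(366,304.5),S,(345,277)) ;print('mid two-view cap top',sj)
# pushers
for n,pts,z in(('a',[(155,287),(171.5,288),(170.5,303),(154,301.5),(221.5,290),(220.5,303)],.034),('b',[(236,285),(251.5,288),(248.5,310),(232,307.5),(302.5,297),(300,317.5)],.056),('c',[(422.5,313),(437,309.5),(440,321.5),(427,325.5),(452,306),(456.5,316)],.034)):
  P=[hit(T,p,z) for p in pts]
  print(n,'handle',sum(P[:4])/4,np.linalg.norm(P[1]-P[0]),np.linalg.norm(P[3]-P[0]),'tip',(P[4]+P[5])/2)
for n,p,z in(('garlic',(349,252),.04),('onion',(369.5,216),.04),('pickle',(462,246),.125)):print(n,hit(T,p,z))
E
```

```text
tray [ 0.763  -0.3344  0.034 ]
tray [ 0.7109 -0.4296  0.034 ]
tray [ 0.5786 -0.3543  0.034 ]
tray [ 0.6273 -0.2624  0.034 ]
tray yaw -28.79368836067095 len [np.float64(0.15361754951483872), np.float64(0.10859223459424085), np.float64(0.1522827819545175), np.float64(0.10396708342985575)] c [ 0.6699 -0.3452  0.034 ]
edge [array([ 0.543 , -0.2413,  0.072 ]), array([ 0.6294, -0.2927,  0.072 ])] -30.77656653446882 0.10056856128172884
edge [array([ 0.5141, -0.2906,  0.072 ]), array([ 0.6074, -0.3423,  0.072 ])] -29.021050351472315 0.10674206048423174
board corners [array([ 0.5344, -0.2191,  0.01  ]), array([ 0.4917, -0.2994,  0.01  ])]
small [ 0.4511 -0.1278  0.08  ]
mid [ 0.4312 -0.2193  0.109 ]
large [ 0.7924 -0.1698  0.14  ]
mid two-view cap top (array([ 0.4313, -0.2195,  0.108 ]), np.float64(0.00023848535783434983))
a handle [0.4159 0.2961 0.034 ] 0.044129854892164776 0.0374238615708841 tip [0.4254 0.1437 0.034 ]
b handle [0.4262 0.0856 0.056 ] 0.040086209123446945 0.05686013948187711 tip [ 0.4148 -0.0643  0.056 ]
c handle [ 0.4152 -0.3962  0.034 ] 0.038836550187959104 0.033284289693163216 tip [ 0.4354 -0.4543  0.034 ]
garlic [ 0.5659 -0.174   0.04  ]
onion [ 0.6658 -0.2213  0.04  ]
pickle [ 0.5876 -0.4422  0.125 ]
```

```bash
cat >> h.py <<'E'
def st():
    s=state();m=Rq(s['tool_rot']).as_matrix()
    print('t',round(s['time'],2),'p',np.round(s['tool_pos'],4),'jaw yaw',round(float(np.degrees(np.arctan2(m[1,0],m[0,0]))),2),'y',np.round(m[:,1],3),'w',round(float(s['gripper_width']),3),'F',np.round(s['contact_force'],1),'q',np.round(s['joint_pos'],2));return s
def togo(x,y,z,yaw):
    "moves needed (mm; deg) to TCP x,y,z pointing down with jaw yaw (deg)"
    s=state();m=Rq(s['tool_rot']).as_matrix();c,sn=np.cos(np.radians(yaw)),np.sin(np.radians(yaw))
    X=np.array([c,sn,0]);Y=np.array([0,0,-1.]);D=np.c_[X,Y,np.cross(X,Y)]
    rv=R.from_matrix(D@m.T).as_rotvec(degrees=True);d=np.array([x,y,z])-s['tool_pos']
    print('shift mm',np.round(d*1000,1),'units/',np.round(d/.04,2),'turn deg',np.round(rv,2),'units',np.round(rv/4,2))
E
python3 - <<'E'
from h import *
st()
togo(.431,-.2195,.22,0);togo(.431,-.2195,.22,180)
T=cam('top');S=cam('scene');print(two(T,(328,294),S,(316,256)),two(T,(349,252),S,(345,252)))
E
```

```text
t 0.15 p [ 0.1755 -0.5995  0.3029] jaw yaw -73.68 y [-0.     0.002 -1.   ] w 0.998 F [ 0.7  0.3 -0.3] q [-1.41  0.05  1.61 -0.    1.48 -0.12]
shift mm [255.5 380.  -82.9] units/ [ 6.39  9.5  -2.07] turn deg [-7.000e-02 -7.000e-02  7.368e+01] units [-0.02 -0.02 18.42]
shift mm [255.5 380.  -82.9] units/ [ 6.39  9.5  -2.07] turn deg [-8.0000e-02  7.0000e-02 -1.0632e+02] units [-2.000e-02  2.000e-02 -2.658e+01]
(array([ 0.44840734, -0.12995184,  0.13387396]), np.float64(0.00629785637496439)) (array([ 0.561167  , -0.17416953,  0.0724049 ]), np.float64(0.004107223342805596))
```

Call:
carry_out(
  rows=[
    [[0,0,1,0.36,0.53,0,85],[0,0,1,0.36,0.53,0,85],[0,0,1,0.36,0.53,0,85],[0,0,1,0.36,0.53,0,85],[0,0,1,0.36,0.53,0,85]],
  ],
)

```text
time: 0.65
tool_pos: [0.248, -0.4927, 0.3034]
tool_rot: [0.632, -0.631, 0.319, -0.318]
contact_force: [-0.6, -1.0, 0.4]
gripper_width: 0.996
```

Call:
carry_out(
  rows=[
    [[0,0,1,0.36,0.53,0,85],[0,0,1,0.36,0.53,0,85],[0,0,1,0.36,0.53,0,85],[0,0,1,0.36,0.53,0,85],[0,0,1,0.36,0.53,0,85]],
  ],
)

```text
time: 1.15
tool_pos: [0.32, -0.3867, 0.3035]
tool_rot: [0.677, -0.677, 0.204, -0.204]
contact_force: [1.4, -0.1, -0.1]
gripper_width: 0.995
```

Call:
carry_out(
  rows=[
    [[0,0,1,0.36,0.53,0,85],[0,0,1,0.36,0.53,0,85],[0,0,1,0.36,0.53,0,85],[0,0,1,0.36,0.53,-0.5,85],[0,0,1,0.36,0.53,-0.5,85]],
  ],
)

```text
time: 1.65
tool_pos: [0.3923, -0.2811, 0.264]
tool_rot: [-0.702, 0.703, -0.083, 0.084]
contact_force: [-0.7, -0.4, 0.3]
gripper_width: 0.991
```

Call:
carry_out(
  rows=[
    [[0,0,1,0.36,0.53,-0.5,85],[0,0,1,0.3,0.53,-0.5,85],[0,0,1,0.0,0.5,0,85],[0,0,0.4,0,0,0,85],[0,0,0,0,0,0,85]],
  ],
)

```text
time: 2.15
tool_pos: [0.4181, -0.2194, 0.224]
tool_rot: [-0.707, 0.707, -0.0, 0.0]
contact_force: [0.1, -0.4, -0.0]
gripper_width: 0.995
```

```bash
python3 - <<'E'
from h import *
s=st()
cv2.imwrite('pics/w1.png',grab_frame('wrist'))
c=cam('wrist',s);print(proj(c,[.431,-.2195,.109]),proj(c,[.431,-.2195,0]))
togo(.431,-.2195,.127,0)
E
```

```text
t 2.15 p [ 0.4181 -0.2194  0.224 ] jaw yaw -0.06 y [ 0.    -0.001 -1.   ] w 0.995 F [ 0.1 -0.4 -0. ] q [-0.64 -0.26  2.04 -0.    1.36 -0.64]
[[346.06624178 271.30213302]] [[337.69569841 219.33153556]]
shift mm [ 12.9   0.5 -97.4] units/ [ 0.32  0.01 -2.43] turn deg [0.06 0.04 0.14] units [0.01 0.01 0.03]
```

View pics/w1.png

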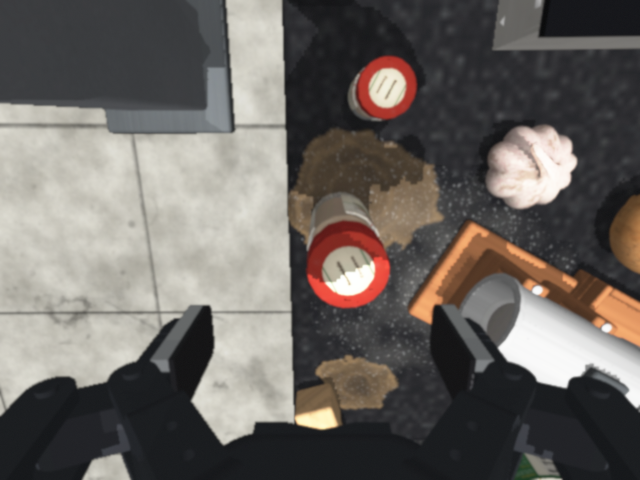

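Call:
carry_out(
  rows=[
    [[0,0,0,0.35,0,0,85],[0,0,0,0,0,-0.8,85],[0,0,0,0,0,-0.8,85],[0,0,0,0,0,-0.8,85],[0,0,0,0,0,0,30]],
  ],
)

```text
time: 2.7
tool_pos: [0.4294, -0.2186, 0.1237]
tool_rot: [0.709, -0.705, 0.004, 0.001]
contact_force: [-0.8, 1.0, -0.4]
gripper_width: 0.852
```

Call:
carry_out(
  rows=[
    [[0,0,0,0,0,0,30],[0,0,0,0,0,0,30],[0,0,0,0,0,0,30],[0,0,0,0,0,0,30]],
  ],
)

```text
time: 3.1
tool_pos: [0.4333, -0.2205, 0.1304]
tool_rot: [-0.706, 0.708, 0.001, 0.002]
contact_force: [-0.9, -1.3, 6.5]
gripper_width: 0.511
```

Call:
carry_out(
  rows=[
    [[0,0,0,0,0,0.5,30],[0,0,0,0,0,0.5,30],[0,0,0,0,0,0,30]],
  ],
)

```text
time: 3.4
tool_pos: [0.4336, -0.2204, 0.1713]
tool_rot: [-0.706, 0.708, 0.002, 0.002]
contact_force: [1.4, -0.5, -0.8]
gripper_width: 0.512
```

```bash
python3 - <<'E'
from h import *
s=st()
cv2.imwrite('pics/w2.png',grab_frame('wrist'));cv2.imwrite('pics/s2.png',grab_frame('scene'))
togo(.45,-.335,.1675,0)
crop(cv2.imread('pics/s2.png'),250,180,450,330,4,'s2c.png')
E
```

```text
t 3.4 p [ 0.4336 -0.2204  0.1713] jaw yaw -0.08 y [ 0.006 -0.004 -1.   ] w 0.512 F [ 1.4 -0.5 -0.8] q [-0.62 -0.17  2.05  0.    1.25 -0.62]
shift mm [  17.9 -115.6   -0.6] units/ [ 0.45 -2.89 -0.02] turn deg [0.03 0.06 0.08] units [0.01 0.01 0.02]
```

View pics/s2c.png

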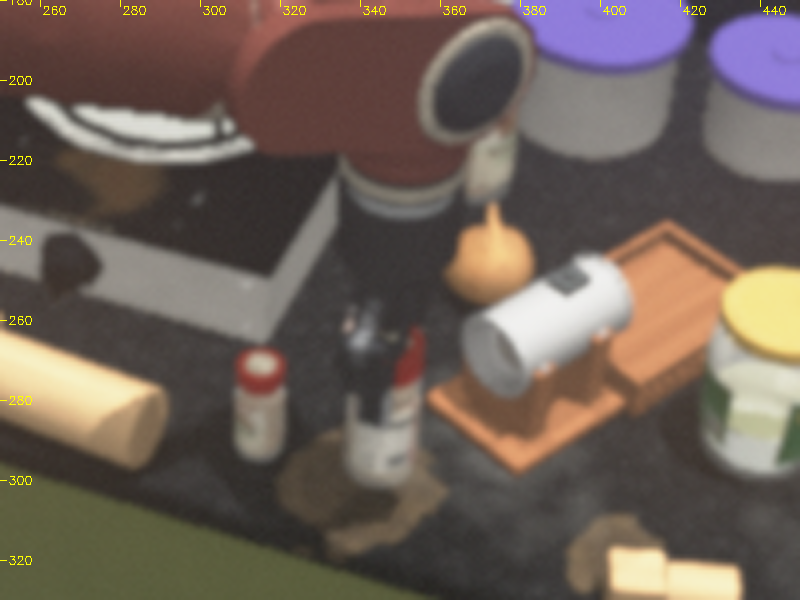

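View pics/w2.png

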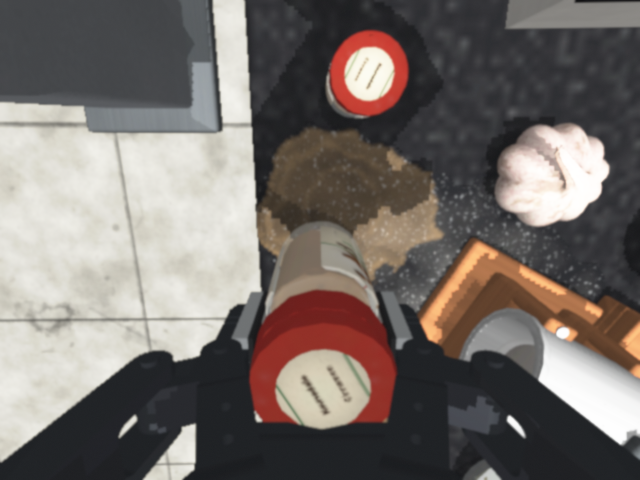

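Call:
carry_out(
  rows=[
    [[0,0,0,0.1,-0.6,0,30],[0,0,0,0.1,-0.8,0,30],[0,0,0,0.1,-0.8,0,30],[0,0,0,0.1,-0.7,0,30],[0,0,0,0,0,0,30]],
  ],
)

```text
time: 4.0
tool_pos: [0.4477, -0.3378, 0.1666]
tool_rot: [0.707, -0.707, 0.002, -0.001]
contact_force: [1.0, 0.0, -0.1]
gripper_width: 0.515
```

Call:
carry_out(
  rows=[
    [[0,0,0,0,0,-0.4,30],[0,0,0,0,0,-0.4,30],[0,0,0,0,0,-0.15,30],[0,0,0,0,0,0,30]],
  ],
)

```text
time: 4.4
tool_pos: [0.4469, -0.3341, 0.13]
tool_rot: [0.708, -0.706, 0.002, 0.002]
contact_force: [-6.5, 3.5, 12.8]
gripper_width: 0.511
```

Call:
carry_out(
  rows=[
    [[0,0,0,0,0,0.05,68],[0,0,0,0,0,0,68],[0,0,0,0,0,0,68],[0,0,0,0,0,0.5,68],[0,0,0,0,0,1,68]],
  ],
)

```text
time: 4.9
tool_pos: [0.446, -0.3332, 0.1876]
tool_rot: [0.709, -0.705, 0.003, 0.002]
contact_force: [0.5, 0.1, -0.2]
gripper_width: 0.796
```

```bash
python3 - <<'E'
from h import *
s=st()
cv2.imwrite('pics/w3.png',grab_frame('wrist'));
cv2.imwrite('pics/t3.png',grab_frame('top'));
E
```

```text
t 4.9 p [ 0.446  -0.3332  0.1876] jaw yaw -0.07 y [-0.007  0.007 -1.   ] w 0.796 F [ 0.5  0.1 -0.2] q [-0.78 -0.    1.87  0.    1.28 -0.77]
```

View pics/w3.png

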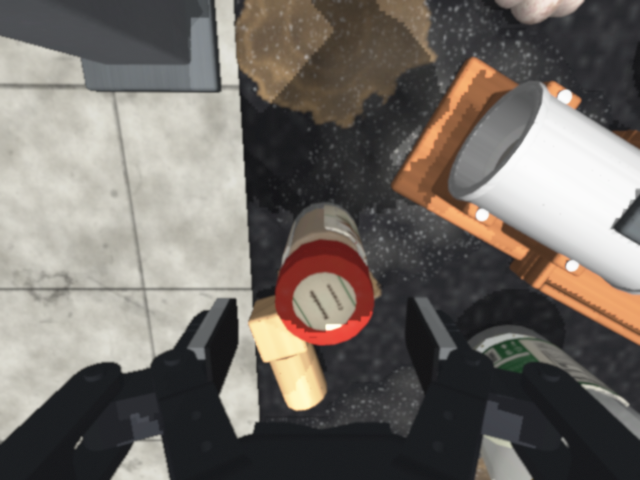

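Call:
carry_out(
  rows=[
    [[0,0,0,0,0.3,0.8,68],[0,0,0,-0.05,0.7,0.7,75],[0,0,0,-0.05,0.95,0,75],[0,0,0,-0.05,0.95,0,75],[0,0,0,-0.05,0.95,0,75]],
  ],
)

```text
time: 5.5
tool_pos: [0.4396, -0.1799, 0.2513]
tool_rot: [0.707, -0.707, 0.001, -0.001]
contact_force: [0.7, -0.0, -0.5]
gripper_width: 0.881
```

Call:
carry_out(
  rows=[
    [[0,0,0,-0.05,0.95,0,75],[0,0,0,-0.05,0.95,0,75],[0,0,0,-0.05,0.95,0,75],[0,0,0,-0.05,0.95,0,75],[0,0,0,-0.05,0.95,0,75]],
  ],
)

```text
time: 6.0
tool_pos: [0.4294, 0.0102, 0.2511]
tool_rot: [0.707, -0.707, 0.001, -0.0]
contact_force: [0.5, -0.4, 1.2]
gripper_width: 0.875
```

Call:
carry_out(
  rows=[
    [[0,0,0,-0.05,0.95,0,75],[0,0,0,-0.05,0.95,0,75],[0,0,0,-0.05,0.95,0,75],[0,0,0,-0.05,0.95,0,75],[0,0,0,-0.05,0.95,0,75]],
  ],
)

```text
time: 6.5
tool_pos: [0.4193, 0.2003, 0.2511]
tool_rot: [-0.707, 0.707, -0.0, 0.0]
contact_force: [0.7, 0.0, -0.3]
gripper_width: 0.883
```

Call:
carry_out(
  rows=[
    [[0,0,0,0,0.3,-0.8,75],[0,0,0,0,0,-0.4,75],[0,0,0,0,0,0,75]],
  ],
)

```text
time: 6.8
tool_pos: [0.4178, 0.2106, 0.2]
tool_rot: [-0.706, 0.708, -0.002, -0.002]
contact_force: [-0.8, 0.1, -0.6]
gripper_width: 0.878
```

```bash
python3 - <<'E'
from h import *
s=st()
cv2.imwrite('pics/w4.png',grab_frame('wrist'));
c=cam('wrist',s);print(proj(c,[[.416,.296,.034],[.425,.144,.034]]))
E
```

```text
t 6.8 p [0.4178 0.2106 0.2   ] jaw yaw 0.0 y [-0.007 -0.002 -1.   ] w 0.878 F [-0.8  0.1 -0.6] q [ 0.31 -0.24  2.07  0.    1.33  0.31]
[[320.77333806 104.5568113 ]
 [333.44715575 329.51899478]]
```

View pics/w4.png

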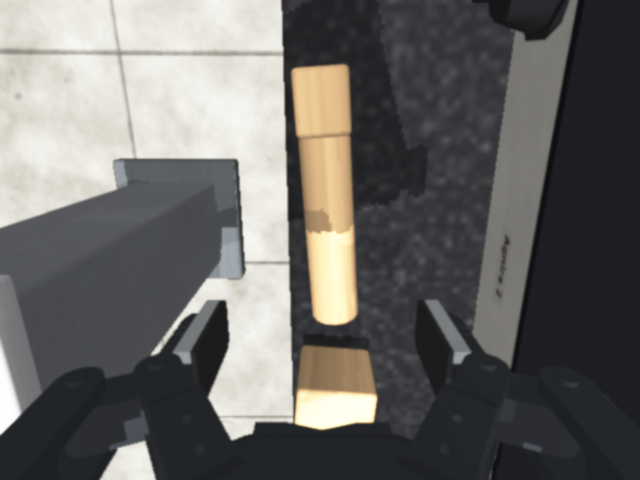

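```bash
python3 - <<'E'
from h import *
im=cv2.imread('pics/w4.png');crop(im,280,50,370,340,2,'w4c.png')
s=st();c=cam('wrist',s)
P=[hit(c,p,.034) for p in[(291,69),(349,65),(351.5,133),(295.5,136)]]
print(np.round(P,4),'c',sum(P)/4,[np.linalg.norm(P[i]-P[i-1])for i in range(4)])
t=[hit(c,p,.017) for p in[(313,312),(357,309)]];print(np.round(t,4))
m=sum(P)/4;tt=sum(t)/2
print('yaw',np.degrees(np.arctan2(tt[1]-m[1],tt[0]-m[0])),np.linalg.norm((tt-m)[:2]))
togo(m[0],m[1],.12,4)
E
```

```text
t 6.85 p [0.4188 0.2106 0.2019] jaw yaw -0.04 y [-0.004 -0.001 -1.   ] w 0.881 F [-0.4  0.1  0.7] q [ 0.31 -0.25  2.07  0.    1.33  0.31]
[[0.4003 0.3156 0.034 ]
 [0.434  0.3177 0.034 ]
 [0.4364 0.2798 0.034 ]
 [0.4021 0.278  0.034 ]] c [0.4182022  0.29778326 0.034     ] [np.float64(0.037626462943933923), np.float64(0.03380099271132793), np.float64(0.03799038758655454), np.float64(0.034383984742093456)]
[[0.4114 0.1477 0.017 ]
 [0.4448 0.1503 0.017 ]]
yaw -86.18624865225705 0.14908845074891364
shift mm [ -0.6  87.2 -81.9] units/ [-0.02  2.18 -2.05] turn deg [ 0.07 -0.21  4.04] units [ 0.02 -0.05  1.01]
```

View pics/w4c.png

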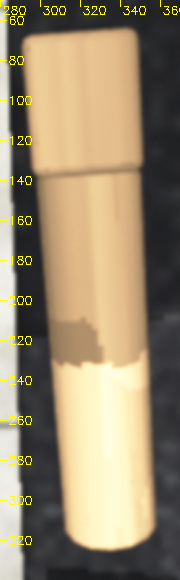

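```bash
python3 - <<'E'
from h import *
print(tip_extent() if callable(tip_extent) else tip_extent)
togo(.4175,.297,.13,3.9)
E
```

```text
0.0726
shift mm [ -1.3  86.4 -71.9] units/ [-0.03  2.16 -1.8 ] turn deg [ 0.07 -0.21  3.94] units [ 0.02 -0.05  0.99]
```

Call:
carry_out(
  rows=[
    [[0,0,1,0,0.75,-0.3,65],[0,0,0,-0.03,0.75,-0.5,65],[0,0,0,0,0.66,-1,65],[0,0,0,0,0,-0.7,65],[0,0,0,0,0,0,65]],
  ],
)

```text
time: 7.35
tool_pos: [0.4167, 0.2961, 0.1006]
tool_rot: [-0.706, 0.708, 0.022, -0.027]
contact_force: [0.2, -0.7, -0.1]
gripper_width: 0.759
```

```bash
python3 - <<'E'
from h import *
s=st();togo(.4175,.297,.076,3.9)
cv2.imwrite('pics/w5.png',grab_frame('wrist'));
E
```

```text
t 7.35 p [0.4167 0.2961 0.1006] jaw yaw 3.94 y [-0.007 -0.003 -1.   ] w 0.759 F [ 0.2 -0.7 -0.1] q [ 0.47  0.01  2.02 -0.    1.12  0.4 ]
shift mm [  0.8   0.9 -24.6] units/ [ 0.02  0.02 -0.61] turn deg [ 0.2  -0.37 -0.04] units [ 0.05 -0.09 -0.01]
```

View pics/w5.png

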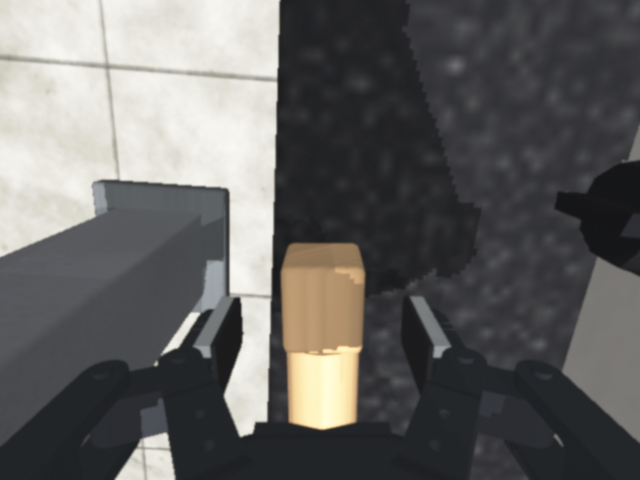

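Call:
carry_out(
  rows=[
    [[0,0,0,0,0,-0.6,65],[0,0,0,0,0,0,65],[0,0,0,0,0,0,22],[0,0,0,0,0,0,22],[0,0,0,0,0,0,22]],
  ],
)

```text
time: 7.9
tool_pos: [0.4204, 0.2976, 0.0825]
tool_rot: [0.707, -0.706, -0.025, 0.023]
contact_force: [-1.0, -1.6, 5.6]
gripper_width: 0.383
```

Call:
carry_out(
  rows=[
    [[0,0,0,0,0,0,22],[0,0,0,0,0,0,22]],
  ],
)

```text
time: 8.1
tool_pos: [0.4204, 0.2976, 0.0825]
tool_rot: [0.707, -0.706, -0.025, 0.023]
contact_force: [-0.2, -1.1, 6.6]
gripper_width: 0.384
```

Call:
carry_out(
  rows=[
    [[0,0,0,0,0,0.4,22],[0,0,0,0,0,0.8,22],[0,0,0,0,0,0.8,22],[0,0,0,0,0,0.5,22],[0,0,0,0,0,0,22]],
  ],
)

```text
time: 8.6
tool_pos: [0.4207, 0.298, 0.1842]
tool_rot: [0.708, -0.705, -0.027, 0.022]
contact_force: [0.6, -0.8, -1.1]
gripper_width: 0.385
```

```bash
python3 - <<'E'
from h import *
s=st()
cv2.imwrite('pics/w6.png',grab_frame('wrist'));
S=grab_frame('scene');cv2.imwrite('pics/s6.png',S);cv2.imwrite('pics/t6.png',grab_frame('top'))
togo(.37,-.175,.2,60.3)
E
```

```text
t 8.6 p [0.4207 0.298  0.1842] jaw yaw 3.92 y [ 0.007  0.004 -1.   ] w 0.385 F [ 0.6 -0.8 -1.1] q [ 0.47 -0.11  1.98  0.    1.26  0.4 ]
shift mm [ -48.1 -471.6   21.4] units/ [ -1.2  -11.79   0.53] turn deg [ 0.09 -0.07 56.38] units [ 0.02 -0.02 14.1 ]
```

View pics/s6.png

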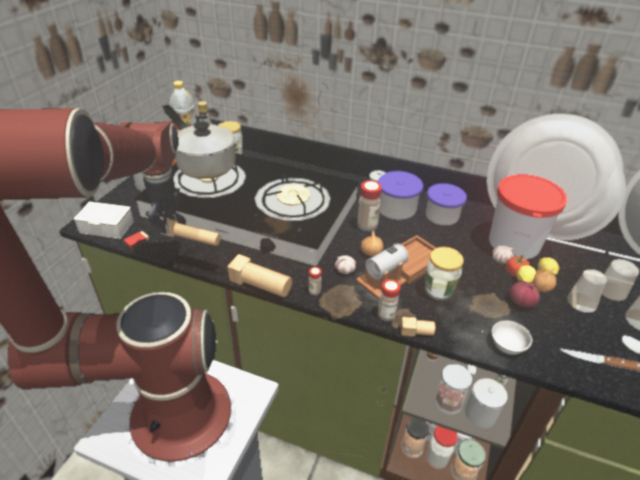

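View pics/w6.png

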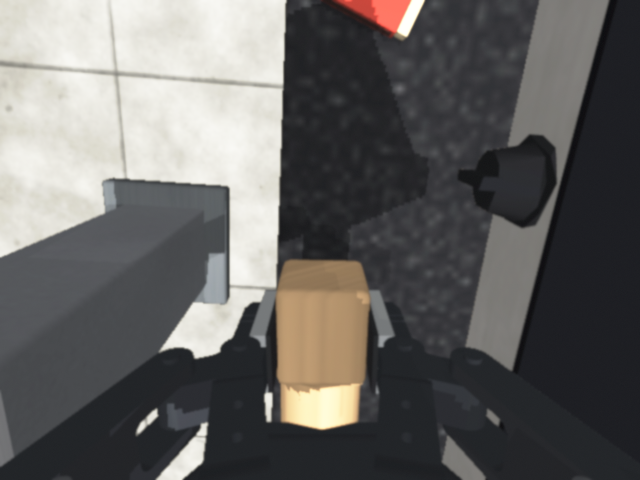

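View pics/t6.png

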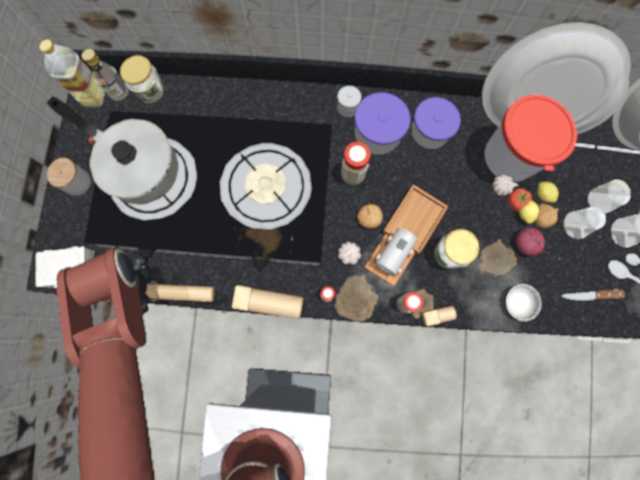

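```bash
python3 - <<'E'
from h import *
crop(cv2.imread('pics/s6.png'),350,225,450,315,8,'s6c.png',10)
crop(cv2.imread('pics/t6.png'),355,180,455,290,5,'t6c.png',10)
E
```

```text
(no output)
```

View pics/s6c.png

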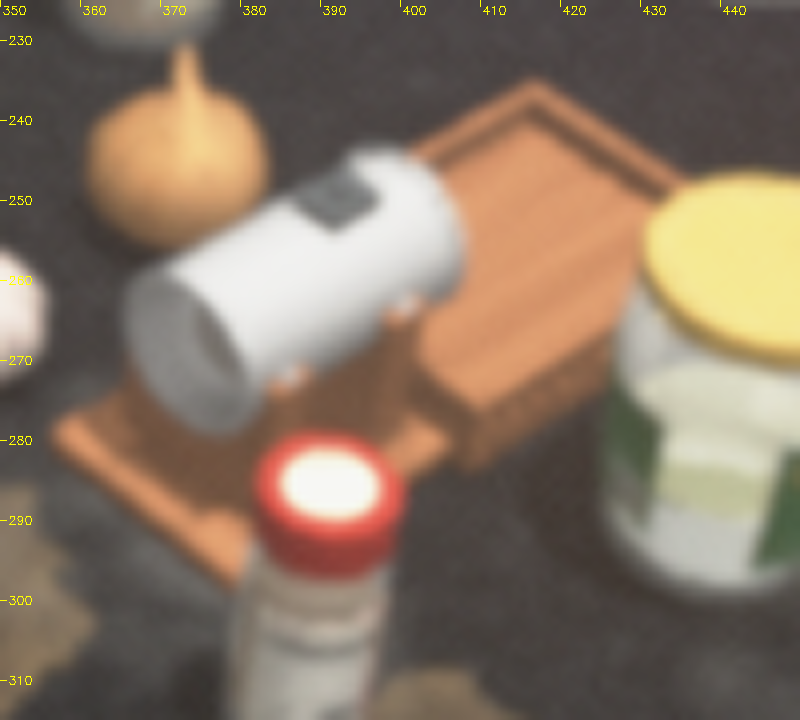

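View pics/t6c.png

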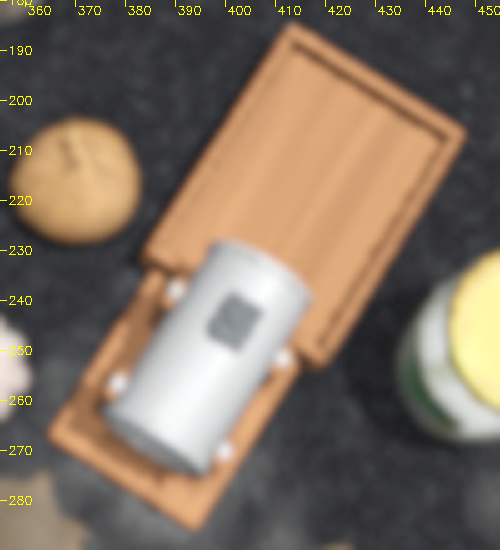

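```bash
python3 - <<'E'
from h import *
np.set_printoptions(precision=4,suppress=True)
T=cam('top');S=cam('scene')
print('mouth scene',hit(S,(374,269),.072))
print([two(T,a,S,b) for a,b in(((398,270.5),(386.5,272)),((410,251.5),(401,263)))])
b=[hit(T,p,.062) for p in[(377,257),(398,270.5),(388.5,238),(410,251.5)]]
n=(b[0]+b[1])/2;f=(b[2]+b[3])/2;print(b,n,f,np.degrees(np.arctan2(f[1]-n[1],f[0]-n[0])))
# wood mask min area rect of tray top inner edge check
im=cv2.imread('pics/t6.png');hsv=cv2.cvtColor(im,cv2.COLOR_BGR2HSV)
m=cv2.inRange(hsv,(5,90,110),(18,255,255));m[:, :362]=0;m[:,452:]=0;m[:183]=0;m[292:]=0
k,_=cv2.findContours(m,0,2);k=max(k,key=cv2.contourArea);h=cv2.convexHull(k)[:,0]
print(h.tolist())
E
```

```text
mouth scene [ 0.5273 -0.2707  0.072 ]
[(array([ 0.5248, -0.3014,  0.0736]), np.float64(0.008584448222388824)), (array([ 0.575 , -0.3289,  0.0738]), np.float64(0.007308195322210004))]
[array([ 0.555 , -0.2444,  0.062 ]), array([ 0.5248, -0.2993,  0.062 ]), array([ 0.6063, -0.2711,  0.062 ]), array([ 0.5757, -0.3277,  0.062 ])] [ 0.5399 -0.2718  0.062 ] [ 0.591  -0.2994  0.062 ] -28.309488137630996
[[415, 185], [417, 186], [422, 189], [430, 194], [441, 201], [447, 205], [447, 208], [446, 210], [442, 217], [439, 222], [423, 248], [420, 252], [396, 282], [393, 285], [389, 283], [376, 275], [368, 270], [365, 268], [365, 265], [366, 263], [384, 228], [387, 223], [410, 187], [411, 186], [413, 185]]
```

Call:
carry_out(
  rows=[
    [[0,0,0.8,0,-0.3,0.8,22],[0,0,0.95,-0.08,-0.7,0.8,22],[0,0,0.95,-0.08,-0.8,0,22],[0,0,0.95,-0.08,-0.8,0,22],[0,0,0.95,-0.08,-0.8,0,22]],
  ],
)

```text
time: 9.25
tool_pos: [0.4049, 0.1598, 0.2419]
tool_rot: [-0.693, 0.694, 0.137, -0.139]
contact_force: [1.5, 0.1, -1.6]
gripper_width: 0.382
```

Call:
carry_out(
  rows=[
    [[0,0,0.95,-0.08,-0.8,0,22],[0,0,0.95,-0.08,-0.8,0,22],[0,0,0.95,-0.08,-0.8,0,22],[0,0,0.95,-0.08,-0.8,0,22],[0,0,0.95,-0.08,-0.8,0,22]],
  ],
)

```text
time: 9.75
tool_pos: [0.3888, -0.0, 0.2416]
tool_rot: [0.662, -0.661, -0.249, 0.252]
contact_force: [0.2, -0.0, -2.2]
gripper_width: 0.385
```

Call:
carry_out(
  rows=[
    [[0,0,0.95,-0.08,-0.8,0,22],[0,0,0.95,-0.08,-0.8,0,22],[0,0,0.95,-0.08,-0.8,0,22],[0,0,0.95,-0.08,-0.8,0,22],[0,0,0.1,0,-0.5,0,22]],
  ],
)

```text
time: 10.25
tool_pos: [0.3759, -0.1484, 0.2416]
tool_rot: [0.623, -0.621, -0.336, 0.338]
contact_force: [1.0, 0.8, -1.3]
gripper_width: 0.389
```

```bash
python3 - <<'E'
from h import *
s=st()
cv2.imwrite('pics/w7.png',grab_frame('wrist'));
togo(.375,-.1817,.1375,61)
E
```

```text
t 10.25 p [ 0.3759 -0.1484  0.2416] jaw yaw 56.88 y [-0.004  0.002 -1.   ] w 0.389 F [ 1.   0.8 -1.3] q [-0.56 -0.48  2.17 -0.    1.45 -1.55]
shift mm [  -1.1  -31.7 -104.3] units/ [-0.03 -0.79 -2.61] turn deg [ 0.03 -0.21  4.24] units [ 0.01 -0.05  1.06]
```

View pics/w7.png

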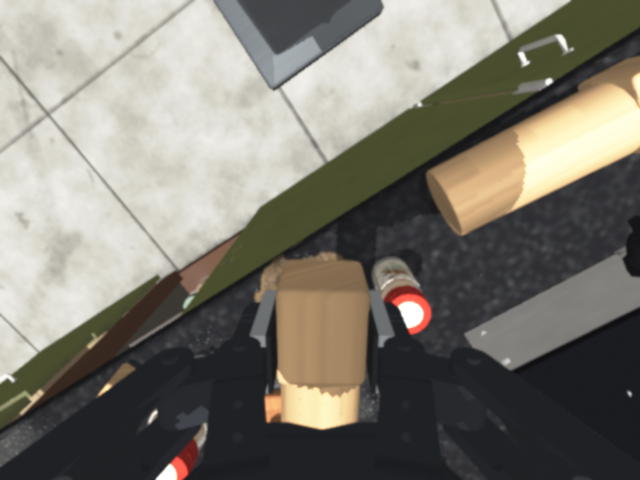

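Call:
carry_out(
  rows=[
    [[0,0,0.53,0,-0.4,0,22],[0,0,0.53,0,-0.4,0,22],[0,0,0,0,0,-0.8,22],[0,0,0,0,0,-0.9,22],[0,0,0,0,0,0,22]],
  ],
)

```text
time: 10.8
tool_pos: [0.3736, -0.1762, 0.1689]
tool_rot: [0.614, -0.604, -0.358, 0.362]
contact_force: [0.0, 0.8, -1.6]
gripper_width: 0.39
```

```bash
python3 - <<'E'
from h import *
s=st()
t=grab_frame('top');S=grab_frame('scene');cv2.imwrite('pics/t8.png',t);cv2.imwrite('pics/s8.png',S)
crop(t,320,180,460,330,5,'t8c.png',10);crop(S,290,200,430,320,5,'s8c.png',10)
togo(.375,-.1817,.1375,61)
E
```

```text
t 10.8 p [ 0.3736 -0.1762  0.1689] jaw yaw 61.15 y [-0.012  0.009 -1.   ] w 0.39 F [ 0.   0.8 -1.6] q [-0.62 -0.36  2.21  0.    1.3  -1.69]
shift mm [ -1.4  -3.6 -37. ] units/ [-0.04 -0.09 -0.93] turn deg [-0.14 -0.19 -0.17] units [-0.04 -0.05 -0.04]
```

View pics/t8c.png

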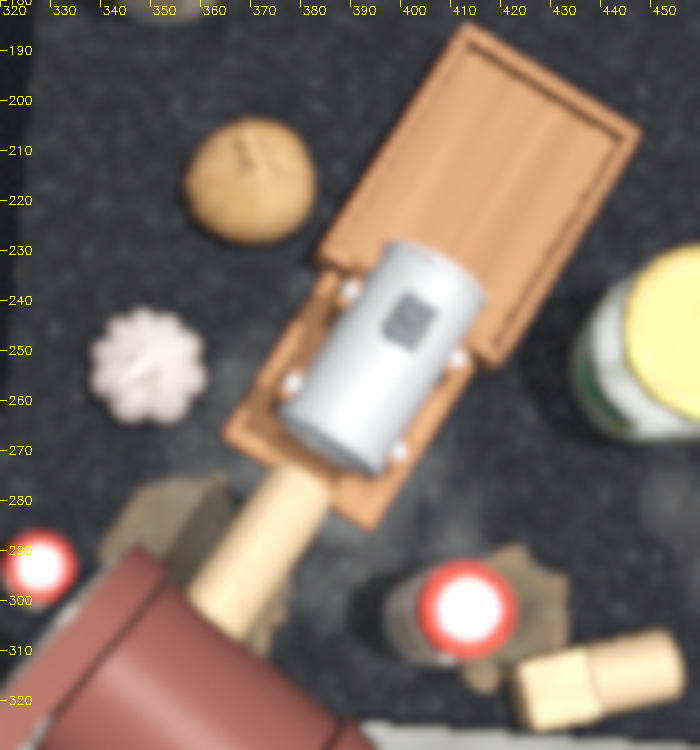

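View pics/s8c.png

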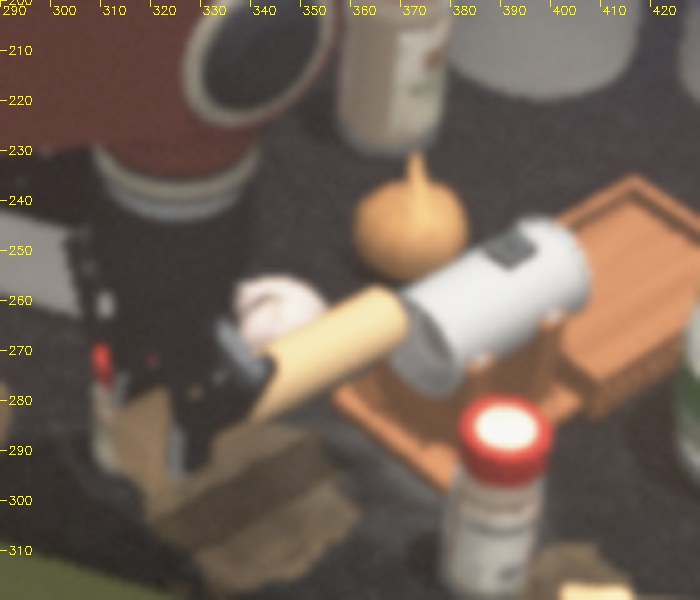

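```bash
python3 - <<'E'
from h import *
np.set_printoptions(precision=4,suppress=True)
T=cam('top');S=cam('scene')
f=lambda a:(320+a[0]/5,180+a[1]/5)
g=lambda a:(290+a[0]/5,200+a[1]/5)
z=.1035
L=[hit(T,f(p),z) for p in[(195,590),(272,470)]];Rr=[hit(T,f(p),z) for p in[(242,640),(330,495)]]
for e in(L,Rr):d=e[1]-e[0];print(e,np.degrees(np.arctan2(d[1],d[0])))
print('tip mid',(L[1]+Rr[1])/2,'width',np.linalg.norm(L[1]-Rr[1]))
u=np.array([np.cos(np.radians(-29)),np.sin(np.radians(-29))]);n=np.array([-u[1],u[0]]);M=np.array([.528,-.2665])
for nm,p in(('L',L[1]),('R',Rr[1]),('TCP',state()['tool_pos']),('L0',L[0]),('R0',Rr[0])):d=p[:2]-M;print(nm,d@u,d@n)
# predicted scene outline of level rod at axis z: top and bottom lines
s=state();h0=s['tool_pos']-[0,0,.0655]
for a in(30,60,100,150):
  c=h0+np.r_[u,0]*a/1000
  print(a,'scene c',proj(S,c),'top',proj(S,c+[0,0,.017]),'bot',proj(S,c-[0,0,.017]))
# sleeve edges at z .072
for p in[(283,410),(392,243)],[(378,474),(487,298)]:
  e=[hit(T,f(q),.072) for q in p];print([((x[:2]-M)@u,(x[:2]-M)@n) for x in e])
# scene mouth top rim & bottom rim
for zz in(.101,.072,.043):print(zz,proj(S,[*M,zz]))
E
```

```text
[array([ 0.4457, -0.2021,  0.1035]), array([ 0.5062, -0.2355,  0.1035])] -28.937876528021317
[array([ 0.4237, -0.2261,  0.1035]), array([ 0.4962, -0.2643,  0.1035])] -27.786494081028916
tip mid [ 0.5012 -0.2499  0.1035] width 0.030402804687742584
L -0.034109015984340255 0.016480085014564144
R -0.02886324078176505 -0.013466740783925244
TCP -0.17542451194025302 0.003801729702637369
L0 -0.10322517258373383 0.016405145161456906
R0 -0.11084911749540605 -0.01520343459614492
30 scene c [[331.0585 281.1535]] top [[331.3176 276.2219]] bot [[330.804  285.9989]]
60 scene c [[340.0801 276.0201]] top [[340.4153 271.1028]] bot [[339.7506 280.8524]]
100 scene c [[351.7785 269.3633]] top [[352.2095 264.4663]] bot [[351.3547 274.177 ]]
150 scene c [[365.8949 261.3304]] top [[366.4372 256.4603]] bot [[365.3615 266.1193]]
[(np.float64(-0.0003794157972613228), np.float64(0.026756259027721854)), (np.float64(0.10290144276358404), np.float64(0.025933839604532195))]
[(np.float64(-0.0013702206577918972), np.float64(-0.03008881947404809)), (np.float64(0.10548373642612924), np.float64(-0.029471091562030594))]
0.101 [[373.5908 260.3776]]
0.072 [[372.5893 268.4171]]
0.043 [[371.6155 276.2349]]
```

Call:
carry_out(
  rows=[
    [[0,0,0,0.02,-0.16,0,22],[0,0,0,0,0,-0.4,22],[0,0,0,0,0,-0.4,22],[0,0,0,0,0,0,22]],
  ],
)

```text
time: 11.3
tool_pos: [0.3779, -0.1855, 0.1438]
tool_rot: [0.609, -0.608, -0.36, 0.36]
contact_force: [-0.2, 0.2, -0.4]
gripper_width: 0.386
```

```bash
cat >> h.py <<'E'
u=np.array([np.cos(np.radians(-29)),np.sin(np.radians(-29))]);n=np.array([-u[1],u[0]]);M=np.array([.528,-.2665])
def al():
    d=state()['tool_pos'][:2]-M;print('along',round(d@u*1000,1),'lat',round(d@n*1000,1))
E
python3 - <<'E'
from h import *
s=st();al()
t=grab_frame('top');S=grab_frame('scene');cv2.imwrite('pics/t9.png',t);cv2.imwrite('pics/s9.png',S)
a=cv2.resize(t[180:330,320:460],(560,600),interpolation=2);b=cv2.resize(S[200:320,290:430],None,fx=4,fy=4,interpolation=2)
crop(t,320,200,440,330,4,'a.png',10);crop(S,300,210,420,310,6,'s9c.png',10)
cv2.imwrite('pics/t9c.png',cv2.imread('pics/a.png'))
E
```

```text
t 11.3 p [ 0.3779 -0.1855  0.1438] jaw yaw 61.16 y [-0.001  0.001 -1.   ] w 0.386 F [-0.2  0.2 -0.4] q [-0.63 -0.31  2.22 -0.    1.23 -1.7 ]
along -170.6 lat -1.9
```

View pics/s9c.png

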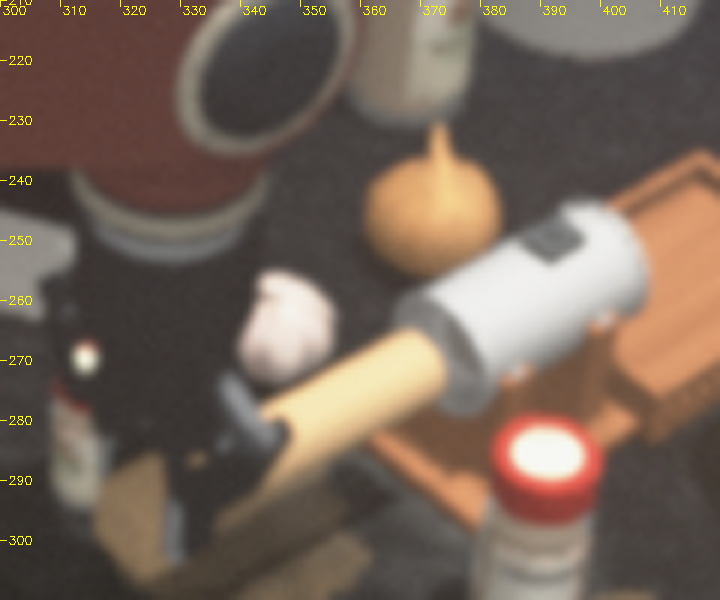

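View pics/t9c.png

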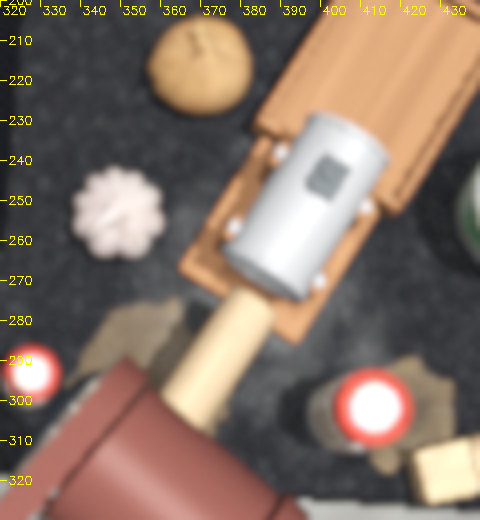

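Call:
carry_out(
  rows=[
    [[0,0,0,0,0,-0.15,22],[0,0,0,0,0,0,22],[0,0,0,0.22,-0.12,0,22],[0,0,0,0.16,-0.09,0,22],[0,0,0,0,0,0,22]],
  ],
)

```text
time: 11.9
tool_pos: [0.3944, -0.1946, 0.1386]
tool_rot: [-0.608, 0.609, 0.36, -0.36]
contact_force: [-0.4, -0.1, -0.4]
gripper_width: 0.386
```

```bash
python3 - <<'E'
from h import *
s=st();al()
S=grab_frame('scene');crop(S,300,210,420,310,6,'s10c.png',10)
E
```

```text
t 11.9 p [ 0.3944 -0.1946  0.1386] jaw yaw 61.16 y [ 0.001 -0.001 -1.   ] w 0.386 F [-0.4 -0.1 -0.4] q [-0.63 -0.24  2.18 -0.    1.21 -1.7 ]
along -151.7 lat -1.9
```

View pics/s10c.png

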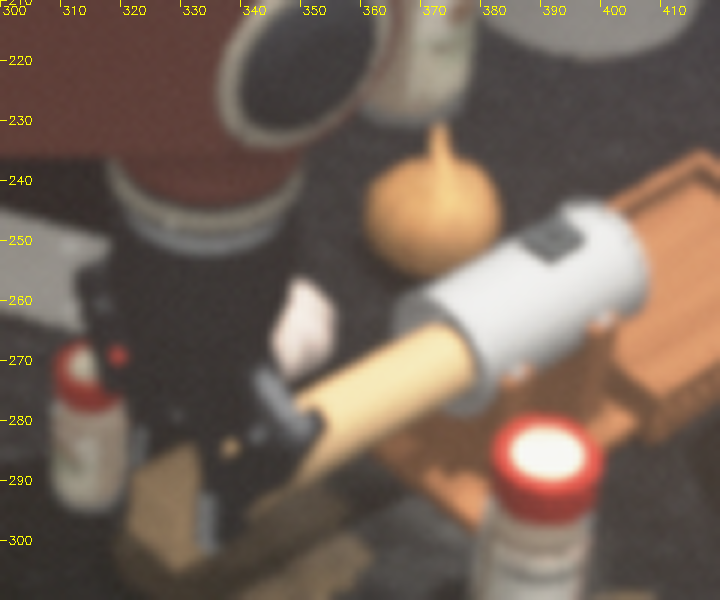

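Call:
carry_out(
  rows=[
    [[0,0,0,0.11,-0.06,0,22],[0,0,0,0.11,-0.06,0,22],[0,0,0,0.11,-0.06,0,22],[0,0,0,0.11,-0.06,0,22]],
  ],
)

```text
time: 12.35
tool_pos: [0.411, -0.2035, 0.1378]
tool_rot: [0.609, -0.609, -0.36, 0.36]
contact_force: [-1.5, 0.9, -1.0]
gripper_width: 0.388
```

Call:
carry_out(
  rows=[
    [[0,0,0,0.16,-0.09,0,22],[0,0,0,0.16,-0.09,0,22],[0,0,0,0.16,-0.09,0,22],[0,0,0,0.16,-0.09,0,22]],
  ],
)

```text
time: 12.75
tool_pos: [0.4359, -0.2173, 0.1366]
tool_rot: [0.61, -0.608, -0.359, 0.36]
contact_force: [-1.3, 2.0, -1.2]
gripper_width: 0.39
```

```bash
python3 - <<'E'
from h import *
s=st();al()
S=grab_frame('scene');crop(S,300,210,420,310,6,'s11c.png',10)
cv2.imwrite('pics/w11.png',grab_frame('wrist'))
E
```

```text
t 12.75 p [ 0.4359 -0.2173  0.1366] jaw yaw 61.17 y [-0.003  0.002 -1.   ] w 0.39 F [-1.3  2.  -1.2] q [-0.62 -0.11  2.07 -0.    1.19 -1.68]
along -104.4 lat -1.6
```

View pics/s11c.png

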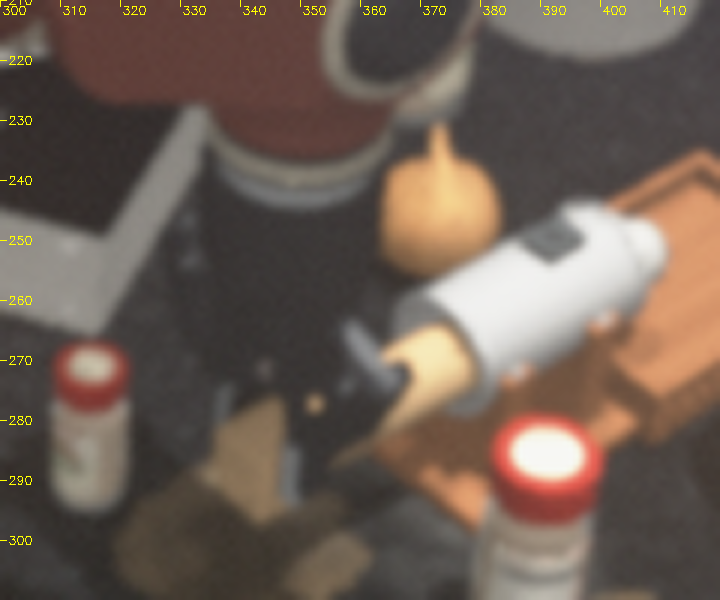

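View pics/w11.png

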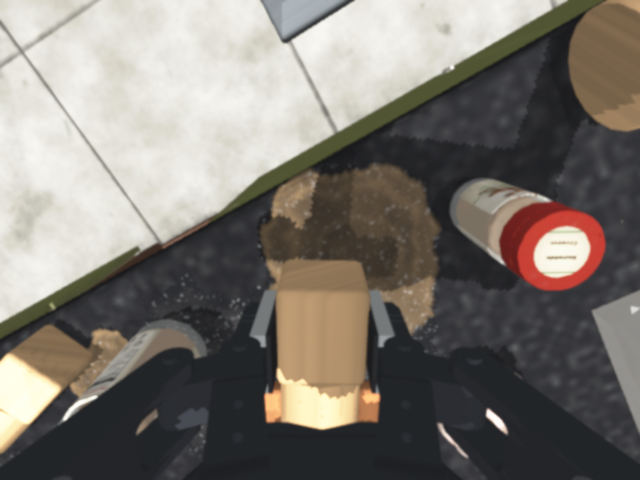

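Call:
carry_out(
  rows=[
    [[0,0,0,0.16,-0.09,0,22],[0,0,0,0.16,-0.09,0,22],[0,0,0,0.16,-0.09,0,22],[0,0,0,0.16,-0.09,0,22],[0,0,0,0.16,-0.09,0,22]],
  ],
)

```text
time: 13.35
tool_pos: [0.4684, -0.2359, 0.1373]
tool_rot: [0.609, -0.608, -0.359, 0.36]
contact_force: [-2.7, 1.1, -4.2]
gripper_width: 0.391
```

Call:
carry_out(
  rows=[
    [[0,0,0,0.16,-0.09,0,22],[0,0,0,0.11,-0.06,0,22],[0,0,0,0.11,-0.06,0,22],[0,0,0,0,0,0,22]],
  ],
)

```text
time: 13.75
tool_pos: [0.4845, -0.2448, 0.138]
tool_rot: [-0.608, 0.609, 0.36, -0.359]
contact_force: [0.6, -0.5, -5.4]
gripper_width: 0.387
```

```bash
python3 - <<'E'
from h import *
s=st();al()
S=grab_frame('scene');crop(S,300,210,440,310,5,'s12c.png',10)
t=grab_frame('top');crop(t,320,180,460,330,4,'t12c.png',10)
E
```

```text
t 13.75 p [ 0.4845 -0.2448  0.138 ] jaw yaw 61.15 y [ 0.002 -0.001 -1.   ] w 0.387 F [ 0.6 -0.5 -5.4] q [-0.61  0.02  1.94  0.    1.18 -1.67]
along -48.5 lat -2.1
```

View pics/s12c.png

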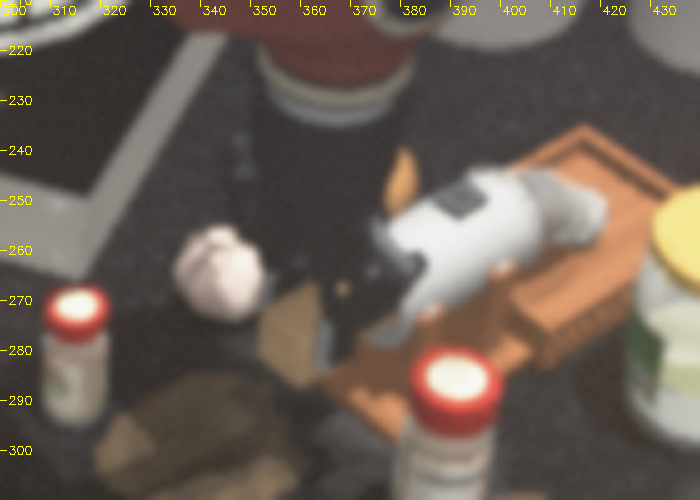

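View pics/t12c.png

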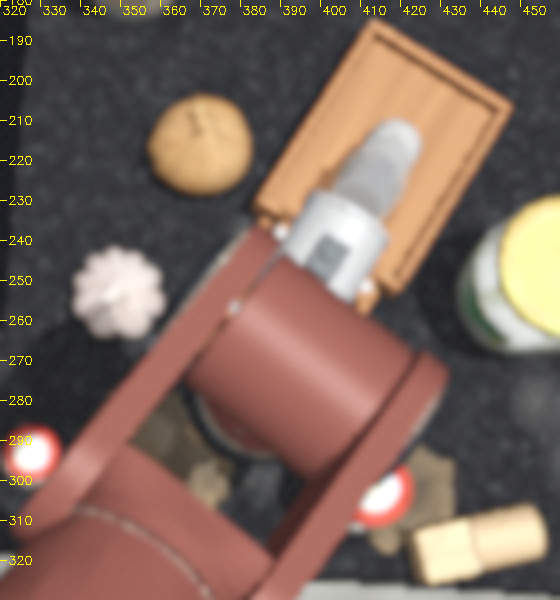

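Call:
carry_out(
  rows=[
    [[0,0,0,0.11,-0.06,0,22],[0,0,0,0.11,-0.06,0,22],[0,0,0,0,0,0,22]],
  ],
)

```text
time: 14.15
tool_pos: [0.4933, -0.2495, 0.1382]
tool_rot: [-0.608, 0.609, 0.36, -0.359]
contact_force: [-0.3, -0.7, -5.3]
gripper_width: 0.386
```

Call:
carry_out(
  rows=[
    [[0,0,0,0.11,-0.06,0,22],[0,0,0,0.11,-0.06,0,22],[0,0,0,0.05,-0.03,0,22],[0,0,0,0,0,0,22]],
  ],
)

```text
time: 14.55
tool_pos: [0.5039, -0.2554, 0.1381]
tool_rot: [-0.608, 0.609, 0.36, -0.359]
contact_force: [-1.0, -0.4, -5.8]
gripper_width: 0.386
```

```bash
python3 - <<'E'
from h import *
s=st();al()
S=grab_frame('scene');crop(S,300,210,440,310,5,'s13c.png',10)
t=grab_frame('top');crop(t,320,180,460,330,4,'t13c.png',10)
E
```

```text
t 14.55 p [ 0.5039 -0.2554  0.1381] jaw yaw 61.16 y [ 0.001 -0.001 -1.   ] w 0.386 F [-1.  -0.4 -5.8] q [-0.6   0.07  1.88  0.    1.18 -1.67]
along -26.5 lat -2.0
```

View pics/s13c.png

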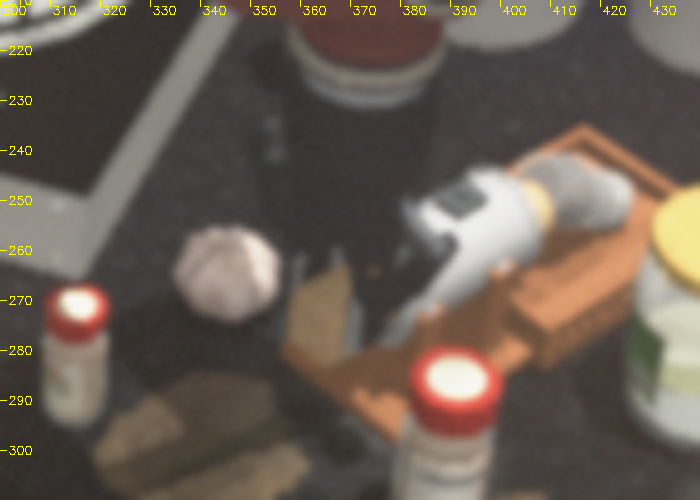

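View pics/t13c.png

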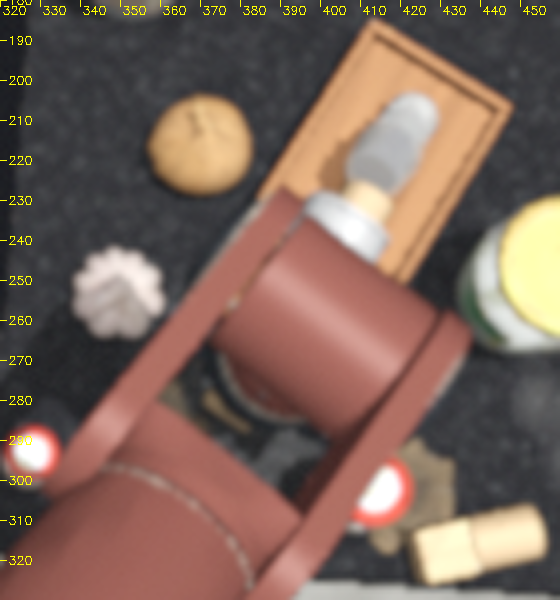

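Call:
carry_out(
  rows=[
    [[0,0,0,-0.5,0.277,0,22],[0,0,0,-0.5,0.277,0,22],[0,0,0,0,0,0,22]],
  ],
)

```text
time: 14.95
tool_pos: [0.462, -0.232, 0.1379]
tool_rot: [0.609, -0.609, -0.36, 0.36]
contact_force: [-1.9, 1.4, -4.0]
gripper_width: 0.384
```

```bash
python3 - <<'E'
from h import *
s=st();al()
S=grab_frame('scene');crop(S,300,210,440,310,5,'s14c.png',10)
t=grab_frame('top');crop(t,320,180,460,330,4,'t14c.png',10)
E
```

```text
t 14.95 p [ 0.462  -0.232   0.1379] jaw yaw 61.15 y [-0.  0. -1.] w 0.384 F [-1.9  1.4 -4. ] q [-0.61 -0.04  2.    0.    1.18 -1.68]
along -74.4 lat -1.9
```

View pics/s14c.png

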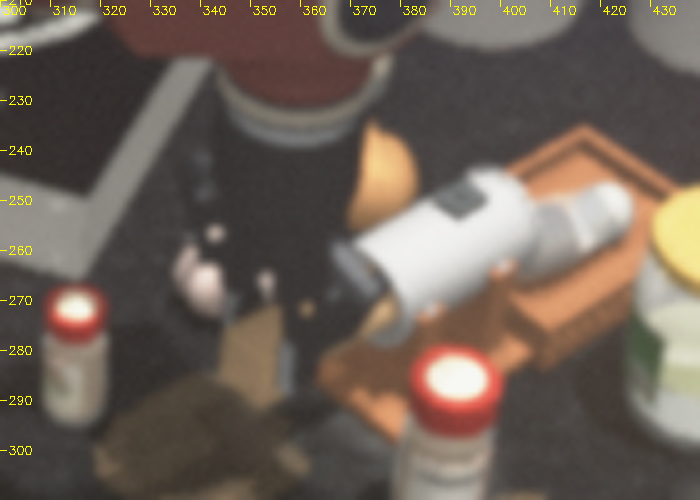

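View pics/t14c.png

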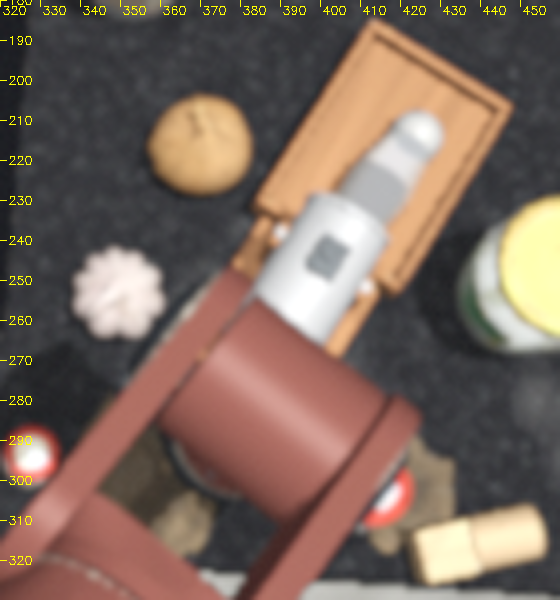

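Call:
carry_out(
  rows=[
    [[0,0,0,-0.6,0.333,0,22],[0,0,0,-0.6,0.333,0,22],[0,0,0,-0.6,0.333,0,22],[0,0,0,-0.55,0.305,0,22],[0,0,0,0,0,0,22]],
  ],
)

```text
time: 15.55
tool_pos: [0.3693, -0.1807, 0.139]
tool_rot: [-0.607, 0.61, 0.36, -0.359]
contact_force: [0.2, 0.1, -0.5]
gripper_width: 0.384
```

```bash
python3 - <<'E'
from h import *
s=st();al()
S=grab_frame('scene');cv2.imwrite('pics/s15.png',S);crop(S,300,210,440,310,5,'s15c.png',10)
t=grab_frame('top');cv2.imwrite('pics/t15.png',t);crop(t,320,180,460,330,4,'t15c.png',10)
E
```

```text
t 15.55 p [ 0.3693 -0.1807  0.139 ] jaw yaw 61.16 y [ 0.003 -0.002 -1.   ] w 0.384 F [ 0.2  0.1 -0.5] q [-0.64 -0.33  2.25  0.    1.22 -1.7 ]
along -180.4 lat -1.9
```

View pics/s15c.png

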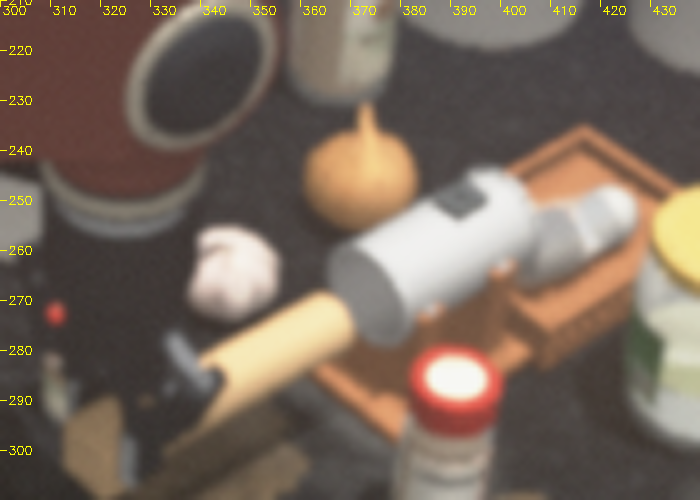

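View pics/t15c.png

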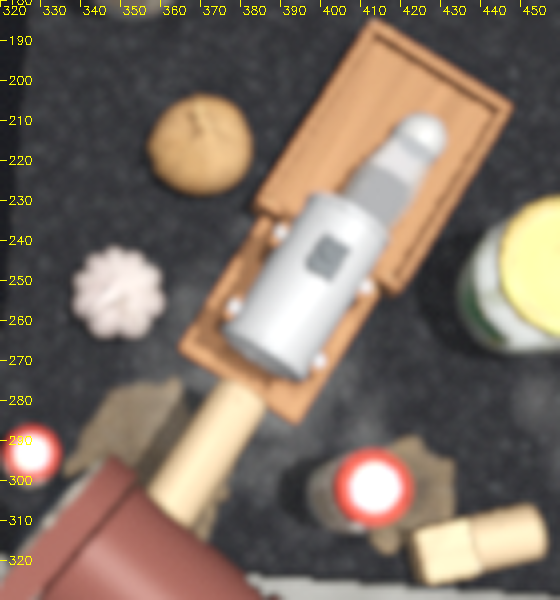

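```bash
python3 - <<'E'
from h import *
T=cam('top');S=cam('scene')
for nm,c,p,z in(('cap tip top',T,(427,208.5),.042),('cap left',T,(417.5,213),.042),('cap right',T,(430.5,221),.042),('body R edge at sleeve',T,(418,236),.042),('body L',T,(402.5,230),.042),('cap tip scene',S,(427,250.5),.042),('body low edge far',S,(419,262),.025),('body low near',S,(405,266),.025)):
  q=hit(c,p,z);d=q[:2]-M;print(nm,q.round(4),'along',round(d@u*1000),'lat',round(d@n*1000))
E
```

```text
cap tip top [ 0.6983 -0.3724  0.042 ] along 200 lat -10
cap left [ 0.6839 -0.3474  0.042 ] along 176 lat 5
cap right [ 0.665  -0.3827  0.042 ] along 176 lat -35
body R edge at sleeve [ 0.6221 -0.3509  0.042 ] along 123 lat -28
body L [ 0.6348 -0.3095  0.042 ] along 114 lat 14
cap tip scene [ 0.6958 -0.3836  0.042 ] along 204 lat -21
body low edge far [ 0.6569 -0.3714  0.025 ] along 164 lat -29
body low near [ 0.6244 -0.3382  0.025 ] along 119 lat -16
```

Call:
carry_out(
  rows=[
    [[0,0,0,-0.1,0.05,0.6,22],[0,0,0,0,0,1,22],[0,0,0,0,0,1,22],[0,0,-0.95,0.08,0.5,0,22],[0,0,-0.95,0.08,0.8,0,22]],
  ],
)

```text
time: 16.15
tool_pos: [0.3743, -0.1284, 0.2461]
tool_rot: [-0.63, 0.635, 0.318, -0.315]
contact_force: [0.3, 1.2, -2.1]
gripper_width: 0.384
```

Call:
carry_out(
  rows=[
    [[0,0,-0.95,0.08,0.8,0,22],[0,0,-0.95,0.08,0.8,0,22],[0,0,-0.95,0.08,0.8,0,22],[0,0,-0.95,0.08,0.8,0,22],[0,0,-0.95,0.08,0.8,0,22]],
  ],
)

```text
time: 16.65
tool_pos: [0.3897, 0.0345, 0.2438]
tool_rot: [-0.675, 0.676, 0.211, -0.208]
contact_force: [-0.4, -0.7, -1.1]
gripper_width: 0.387
```

Call:
carry_out(
  rows=[
    [[0,0,-0.95,0.08,0.8,0,22],[0,0,-0.95,0.08,0.8,0,22],[0,0,-0.95,0.08,0.8,0,22],[0,0,-0.95,0.08,0.8,0,22],[0,0,-0.95,0.08,0.8,0,22]],
  ],
)

```text
time: 17.15
tool_pos: [0.4057, 0.1956, 0.2436]
tool_rot: [0.701, -0.7, -0.096, 0.093]
contact_force: [0.8, 0.1, -0.7]
gripper_width: 0.387
```

```bash
python3 - <<'E'
from h import *
s=st();togo(.428,.302,.14,3.9)
E
```

```text
t 17.15 p [0.4057 0.1956 0.2436] jaw yaw 15.42 y [ 0.004  0.002 -1.   ] w 0.387 F [ 0.8  0.1 -0.7] q [ 0.28 -0.35  2.07  0.    1.41  0.01]
shift mm [  22.3  106.4 -103.6] units/ [ 0.56  2.66 -2.59] turn deg [ -0.06   0.24 -11.52] units [-0.02  0.06 -2.88]
```

Call:
carry_out(
  rows=[
    [[0,0,-0.96,0.18,0.8,0,22],[0,0,-0.96,0.18,0.8,0,22],[0,0,-0.96,0.18,0.8,-0.4,22],[0,0,0,0,0.2,-1,22],[0,0,0,0,0,-1,22]],
  ],
)

```text
time: 17.65
tool_pos: [0.4283, 0.3006, 0.1472]
tool_rot: [0.708, -0.705, -0.028, 0.023]
contact_force: [0.2, -0.2, -1.7]
gripper_width: 0.386
```

Call:
carry_out(
  rows=[
    [[0,0,0,0,0,-0.6,22],[0,0,0,0,0,-0.5,22],[0,0,0,0,0,-0.2,22],[0,0,0,0,0,0,22]],
  ],
)

```text
time: 18.05
tool_pos: [0.426, 0.2978, 0.0933]
tool_rot: [-0.707, 0.707, 0.025, -0.025]
contact_force: [0.2, -0.8, -0.5]
gripper_width: 0.382
```

```bash
python3 - <<'E'
from h import *
s=st();togo(.428,.302,.083,3.9)
E
```

```text
t 18.05 p [0.426  0.2978 0.0933] jaw yaw 4.03 y [-0.001 -0.    -1.   ] w 0.382 F [ 0.2 -0.8 -0.5] q [0.47 0.04 2.01 0.   1.1  0.4 ]
shift mm [  2.    4.2 -10.3] units/ [ 0.05  0.11 -0.26] turn deg [ 0.   -0.03 -0.13] units [ 0.   -0.01 -0.03]
```

Call:
carry_out(
  rows=[
    [[0,0,0,0,0,-0.15,22],[0,0,0,0,0,-0.1,22],[0,0,0,0,0,0,22]],
  ],
)

```text
time: 18.35
tool_pos: [0.4261, 0.2977, 0.0848]
tool_rot: [0.707, -0.706, -0.026, 0.024]
contact_force: [0.9, 1.6, 1.3]
gripper_width: 0.385
```

Call:
carry_out(
  rows=[
    [[0,0,0,0,0,-0.04,22],[0,0,0,0,0,0,65],[0,0,0,0,0,0,65],[0,0,0,0,0,0,65],[0,0,0,0,0,0,65]],
  ],
)

```text
time: 18.85
tool_pos: [0.4251, 0.2972, 0.0822]
tool_rot: [-0.707, 0.707, 0.025, -0.025]
contact_force: [-0.7, 0.3, 0.2]
gripper_width: 0.763
```

Call:
carry_out(
  rows=[
    [[0,0,0,0,0,0.6,70],[0,0,0,0,0,1,70],[0,0,0,0,0,1,70],[0,0,0,0,-0.6,1,70],[0,0,0,0,-0.6,0.5,70]],
  ],
)

```text
time: 19.35
tool_pos: [0.4263, 0.2496, 0.2508]
tool_rot: [0.707, -0.706, -0.027, 0.023]
contact_force: [0.9, -0.2, -1.0]
gripper_width: 0.819
```

```bash
python3 - <<'E'
from h import *
s=st()
cv2.imwrite('pics/w16.png',grab_frame('wrist'))
S=grab_frame('scene');cv2.imwrite('pics/s16.png',S)
crop(S,340,210,460,310,6,'s16c.png',10)
t=grab_frame('top');cv2.imwrite('pics/t16.png',t)
E
```

```text
t 19.35 p [0.4263 0.2496 0.2508] jaw yaw 4.12 y [ 0.006  0.002 -1.   ] w 0.819 F [ 0.9 -0.2 -1. ] q [ 0.38 -0.23  1.97 -0.    1.4   0.31]
```

View pics/w16.png

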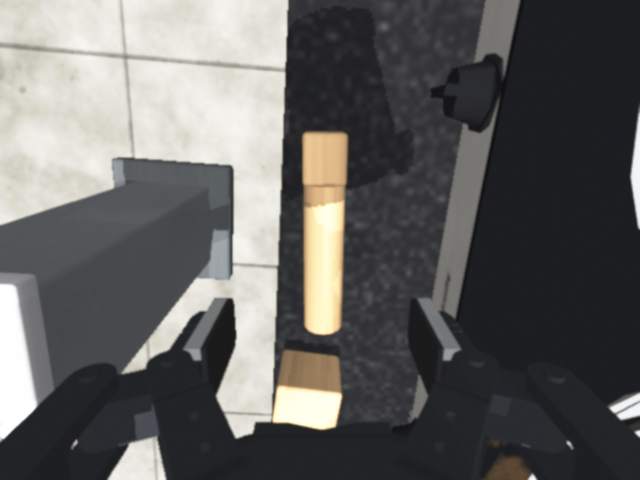

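View pics/s16c.png

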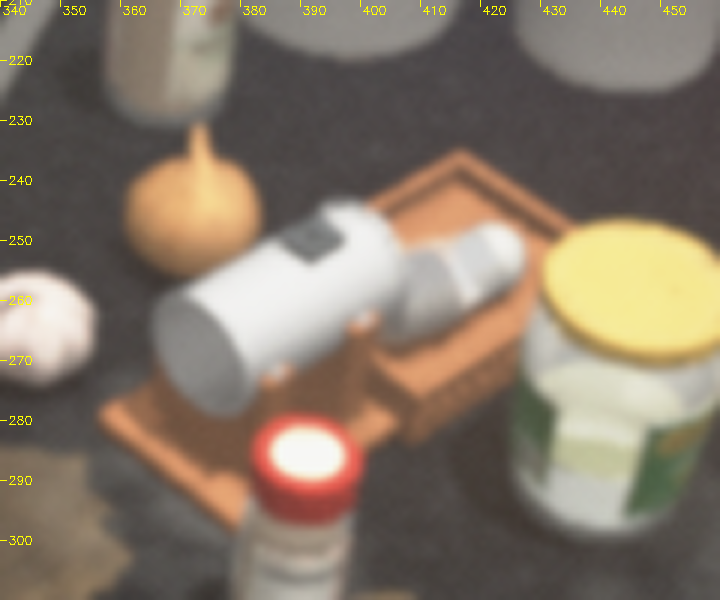

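View pics/t16.png

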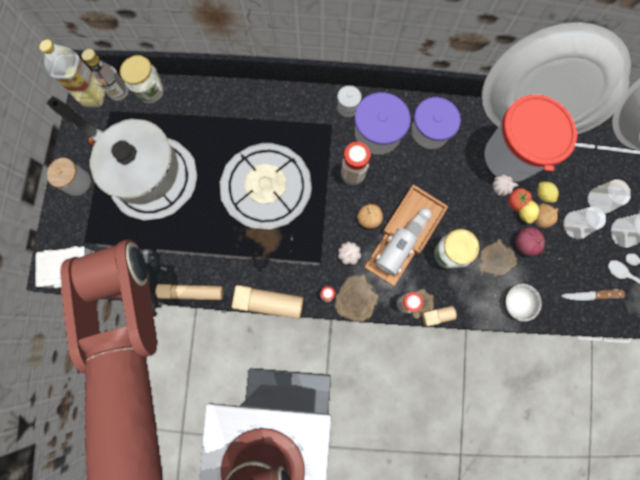

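```bash
python3 - <<'E'
from h import *
crop(cv2.imread('pics/t16.png'),380,180,455,260,8,'t16c.png',10)
E
```

```text
(no output)
```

View pics/t16c.png

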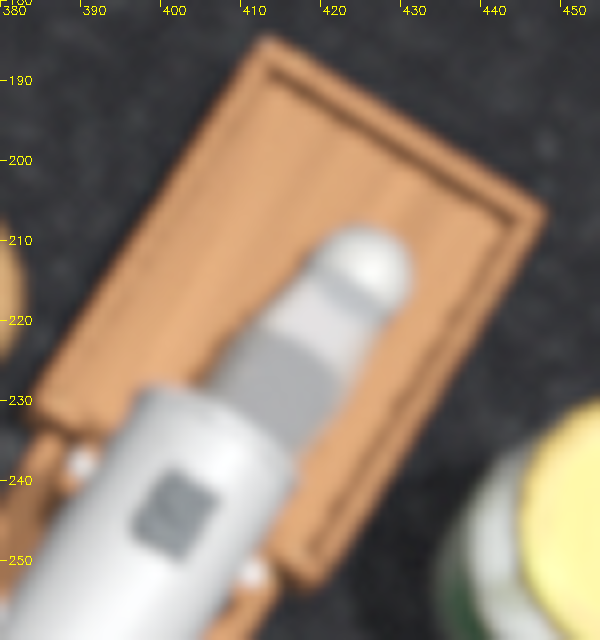

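```bash
python3 - <<'E'
from h import *
T=cam('top');S=cam('scene')
t=lambda a:(380+a[0]/8,180+a[1]/8)
g=lambda a:(340+a[0]/6,210+a[1]/6)
for nm,a,b in(('cap apex region',(385,235),(515,232)),('cap centre',(362,272),(495,250)),('cap/body joint mid',(335,300),(465,265)),('label/band mid',(298,355),(425,290))):
  P,e=two(T,t(a),S,g(b));d=P[:2]-M;print(nm,P.round(4),'gap',round(e*1000,1),'along',round(d@u*1000),'lat',round(d@n*1000))
E
```

```text
cap apex region [ 0.696  -0.377   0.0459] gap 5.0 along 201 lat -15
cap centre [ 0.6839 -0.3705  0.042 ] gap 4.8 along 187 lat -15
cap/body joint mid [ 0.674  -0.3608  0.0375] gap 0.7 along 173 lat -12
label/band mid [ 0.6546 -0.3482  0.0333] gap 2.9 along 150 lat -10
```

Call:
carry_out(
  rows=[
    [[0,0,0,0,-0.6,0.8,70],[0,0,0,0,-1,0.8,70],[0,0,0,0,-1,0,70],[0,0,0,0,-1,0,70],[0,0,0,0,-1,0,70]],
  ],
)

```text
time: 20.0
tool_pos: [0.4247, 0.0656, 0.3077]
tool_rot: [0.707, -0.706, -0.024, 0.026]
contact_force: [0.8, -0.3, -0.5]
gripper_width: 0.816
```

Call:
carry_out(
  rows=[
    [[0,0,0,0.1,-1,0,70],[0,0,0,0.3,-1,0,70],[0,0,0,0.3,-1,0,70],[0,0,0,0.5,-1,0,70],[0,0,0,0.6,-1,0,70]],
  ],
)

```text
time: 20.5
tool_pos: [0.4973, -0.1347, 0.3072]
tool_rot: [0.707, -0.706, -0.024, 0.026]
contact_force: [0.7, 0.6, 0.5]
gripper_width: 0.818
```

Call:
carry_out(
  rows=[
    [[0,0,0,0.7,-0.9,0,70],[0,0,0,0.7,-0.9,0,70],[0,0,0,0.8,-0.9,0,70],[0,0,0,0.8,-0.9,0,70],[0,0,0,0.8,-0.9,0,70]],
  ],
)

```text
time: 21.0
tool_pos: [0.6505, -0.3142, 0.3059]
tool_rot: [0.708, -0.706, -0.024, 0.026]
contact_force: [0.9, -1.0, 0.5]
gripper_width: 0.818
```

Call:
carry_out(
  rows=[
    [[0,0,0,0.8,-0.7,0,70],[0,0,0,0.6,-0.7,0,70],[0,0,0,0,0,0,70]],
  ],
)

```text
time: 21.3
tool_pos: [0.7068, -0.3718, 0.3024]
tool_rot: [0.708, -0.705, -0.022, 0.026]
contact_force: [-0.5, 1.3, -0.4]
gripper_width: 0.819
```

```bash
python3 - <<'E'
from h import *
s=st()
cv2.imwrite('pics/w17.png',grab_frame('wrist'))
c=cam('wrist',s)
tc=M+u*.1623
for a,l in((-69,49),(-69,-49),(69,-49),(69,49)):print(proj(c,[*(tc+u*a/1000+n*l/1000),.02]))
E
```

```text
t 21.3 p [ 0.7068 -0.3718  0.3024] jaw yaw 3.95 y [-0.005  0.003 -1.   ] w 0.819 F [-0.5  1.3 -0.4] q [-0.58  0.46  1.14 -0.    1.55 -0.65]
[[247.80464622  84.06549404]]
[[196.38322764 178.28394378]]
[[319.55048399 253.63212481]]
[[376.44830789 170.85499217]]
```

View pics/w17.png

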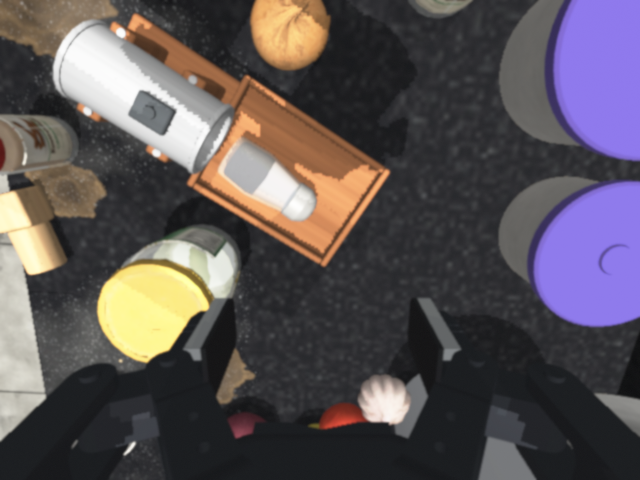

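```bash
python3 - <<'E'
from h import *
st();print(job_done())
E
```

```text
t 21.35 p [ 0.706  -0.3702  0.3035] jaw yaw 4.0 y [-0.006  0.004 -1.   ] w 0.816 F [0.2 1.1 0.5] q [-0.58  0.46  1.14  0.    1.55 -0.65]
the job is handed in; nothing more can be done
None
```

The shaker is out of the sleeve and lying wholly in the catch tray. I handed the job in at 21.4 s; handing in returns no verdict.

- **Spice jar:** I picked the middle-sized one and set it upright at about (0.446, -0.333).
- **Push:** I took the long thin pusher by its handle and drove it in until its tip stood about 18 mm out of the far mouth. The shaker dropped when I drew the pusher back.
- **Pusher laid down:** I put it back on the worktop near where it started, at about (0.425, 0.297), well clear of the holder.

**Last checks:**
- The final wrist view shows the whole shaker lying between the tray walls, its rear end at about (230, 160) px and its cap at about (300, 203) px.
- The jar is upright. The other two pushers, garlic, onion and pickle jar look unmoved in the last top view.
- The gripper was at about 0.30 m, touching nothing. The measured force readings never went above about 15 N.

**Disagreements:** Two-view checks on the lying shaker's blurry features left gaps of up to 5 mm and suggested a slight tilt. The wrist picture shows it flat, so I took that as matching error.

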